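# Stow bronze bars from the covered dish and lock the case

### The arm

A 6-joint arm with a two-finger parallel gripper is mounted at the origin on the work surface. World frame = base frame: x ahead of the robot, y to its left, z up, the work surface at z = 0. Lengths are in m, angles in rad, forces in N, time in s.
With the tool pointing down it reaches from about 0.35 to 0.775 m from the base axis. Payload 5.5 kg.
Tool frame: the origin (TCP) lies between the finger pads; the fingertips stand 19 mm ahead of it and the grasp point (between the pads) is the TCP; z points along the fingers, y is the line along which they close (so a half turn about z gives the same grasp; the last joint's range is limited). The gripper opens to 85 mm and grips with 20 to 120 N. Pads are 22 mm wide; open, the fingers measure 114 mm over their backs; the gripper's body (76 mm by 85 mm) begins 54 mm behind the grasp point. The pads swing forward as they close: fully open they stand 13 mm farther back than shut.
Start: joints at [-1.375, 0.313, 0.046, 1.304, 0, 1.431], TCP at [0.189, -0.543, 0.25] pointing down, gripper open.
Joint ranges: [-2.76, 2.76], [-0.86, 1.69], [-1.03, 1.26], [-2.2, 2.34], [-1.47, 1.5], [-3.14, 3.14]. Speed limits (rad/s): [2.57, 2.57, 3.14, 3.14, 3.14, 3.14].

### API

Orientations are given as a rotation vector (axis times angle).
In Python, from bench import state, grab_frame, get_calibration, close_job gives the robot as it stands. The module is installed in compiled form; this text tells all that it offers.
- The arm moves only by the tool arm_command, never from a script. Its argument "deltas" is a list that holds one entry, the list of rows, each a list of 7 numbers: the shift along the tool's x, y, z in cm, then the turn, a rotation vector about the tool's x, y, z in degrees, then the opening, from -1 (shut) to 1 (fully open), so that 0 is half open. A call has 1 to 12 rows; each row shifts and turns the commanded pose from where the row before left it, along the tool's axes as they then stand; what a row does not reach is not made up. A row lasts 1/12 s, in which the tool goes at most 41.7 mm and 7.16 degrees, less where a joint would pass 70% of its speed; a pose out of reach is approached as far as the arm can. A call with a gripper value outside its range is refused whole. The fingers move at their own pace and stop on an object; the grip force is fixed at half the most. Time passes only in rows, so rows that do not move let the fingers close. It gives the time, the measured TCP pose, the force, the opening and the grip force at its end, in the units of the state.
- state(): the state, without advancing time (a new reading comes with each control period).
- grab_frame(name): name is "scene" or "top"; returns (picture, depth): 480x640x3 uint8, red, green, blue; 480x640 float32, m along the optical axis (not along the pixel's ray), 0 where there is no reading.
- get_calibration(name): a dict with "K" (3x3 intrinsics, pixels), "extrinsics" (4x4, takes a point from camera to world coordinates). Camera axes: x right, y up, looking along -z (the intrinsics and any distortion apply to the point x, -y, -z); pixel columns grow to the right and rows downward; lengths in m; the calibration is good to about 2 mm. A picture is of the moment at which its call begins. get_calibration takes no time and is no camera call.
- close_job(): hands the job in; it is judged then, once.
The state is a dict: "t": time; "joints": joint angles; "qvel": joint speeds; "joint_efforts": joint torques, N m; "position": TCP position; "tool_rot": TCP orientation; "contact_force": force on the tool from outside, world axes, zero at the start; "moment": the same for the moment, N m; "gripper_width": finger opening in m; "grip_force": force on a finger pad.
Only numpy, scipy, OpenCV 4.12 (cv2) and the standard library are available. Lean on these libraries where they do the work, as an engineer would, in place of code of your own. Each camera call takes 0.05 s, during which the arm holds its last target. There are 200 camera calls.

### The job

Raise the clear lid of the round dish edge-first: tip the side with the orange grip up while the opposite edge still rests on the dish, then lift the lid just clear, staying within about 10 cm of the bench, and lay it flat on the round cork mat, skirt down. Slide every bronze bar from the dish lengthwise into a slot of the wooden case, one bar to a slot and pushed fully home, and after that turn the red dial until its white mark points at the brass stud. Finish with the lid back on the dish, centred and seated flat, and leave the hammer, wood block and jar alone.

Things in the scene. Friction and masses are not known exactly. Their poses are not given: they have to be found in the camera images.
- dish: Fixed shallow round aluminium dish, outer diameter 172, inner 164, 28 high, floor 5 thick. Origin: centre of its underside, z up. Two or three bronze bars lie side by side on its floor, along its x axis, 44 between centres. It stands either left or right of the cork mat, the case on the other side.
- lid: Loose clear round lid, 0.22 kg, 188 diameter: plate 4 thick, its skirt reaches 10 below the plate's underside, skirt inner diameter 180 (4 play all round on the dish). Origin: centre of the plate's underside, 28 above the bench when seated on the dish, 14 when skirt-down on the mat; z up. Its orange grip fin stands on top near the edge on the lid's -x side.
- lid_grip (a point): Centre of the lid's orange grip fin, at lid (-70, 0, 17) mm; axes as the lid. The fin is 36 long (along lid x), 12 thick (along lid y), from the plate's top (4) to 30 above the lid's origin plane.
- lid_far (a point): Point on the lid's top at the edge across from the fin, lid (92, 0, 4) mm; the edge that stays down when the lid is tipped.
- bar0: Loose bronze bar (one of up to three; absent ones give None from the start), 90 x 16 x 16, 0.2 kg. Origin at its centre, x along its length; either end and any long face may lead.
- bar1: Loose bronze bar (one of up to three; absent ones give None from the start), 90 x 16 x 16, 0.2 kg. Origin at its centre, x along its length; either end and any long face may lead.
- bar2: Loose bronze bar (one of up to three; absent ones give None from the start), 90 x 16 x 16, 0.2 kg. Origin at its centre, x along its length; either end and any long face may lead.
- mat: Fixed round cork mat, 210 diameter, 4 thick, resting place for the lid. Origin: centre of its underside.
- case: Fixed wooden case, 116 (x) by 180 (y), 31 high (roof top at z = 31). Origin on its underside; x points into the slots, away from their mouths, which face the robot; z up. Three slots along x at y = -46, 0, +46, each 19 wide and 19 high, from floor z = 6 to roof underside z = 25; mouths at x = -35, back wall at x = 31 (66 deep).
- slot_mouth (a point): Centre of the middle slot's mouth, case (-35, 0, 15.5) mm, axes as the case. Bevelled noses between mouths reach forward to case x = -48 and lead a bar in sideways only. In front an open ledge level with the slot floor runs from x = -75 to -35. A bar fully home has its centre at case x = -14 and its tail 24 out of the mouth, at x = -59.
- dial_grip (a point): On the dial's axis at grip height, 22 above the case's roof: case (3, 0, 53) mm. Turns with the dial. Dial: black disc 60 diameter, 8 high, with a red ridge on top, 54 long along the dial's y, 12 thick along its x, from 8 to 32 above the roof; the white mark on the ridge's +y end is the pointer.
- dial (a joint): Angle of the dial, rad, counter-clockwise from above positive, range -1.7 to 1.7, light friction (0.04 N m), stays where left. 0: the white mark points along case +y at the brass stud (at case (3, 50) mm on the roof). Starts negative, 0.5 to 1.4 rad short of the stud.
- hammer: Bystander: hammer 260 long lying on the bench beyond the work. Leave alone.
- block: Bystander: loose wood block 80 x 130 x 50. Leave alone.
- jar: Bystander: jar 66 diameter, 80 high. Leave alone.
There are look-alikes about, which are no part of the job. Several things have the shape of the mat; the one meant has the colours described above.

How it is judged:
On the way, in this order (a step that is already met when the one before it is completed fails the run):
1. the lid is tipped up at least 6 degrees by the grip's side while its opposite edge still rests on the dish (angle between lid's own z axis and vertical above 0.1 rad and z of lid_far in the frame of dish below 0.042 m and z of lid_grip in the frame of dish above 0.055 m and horizontal distance between lid and dish below 0.025 m), for 0.1 s.
2. the lid lies flat on the cork mat, skirt down, let go, within 7 cm of its centre (horizontal distance between lid and mat below 0.07 m and z of lid in the frame of mat below 0.02 m and angle between lid's own z axis and vertical below 0.1 rad and contact force between the fingers and lid below 0.5 N and linear speed of lid below 0.03 m/s), for 0.2 s.
3. every bar is home in a slot of the case (x of bar0 in the frame of case between -0.019 and -0.006 m and y of bar0 in the frame of case between -0.06 and 0.06 m and z of bar0 in the frame of case between 0.008 and 0.021 m and angle between the x axis of each of bar0, bar1, bar2 and the x axis of case, either way round below 0.1 rad and x of bar1 in the frame of case between -0.019 and -0.006 m and y of bar1 in the frame of case between -0.06 and 0.06 m and z of bar1 in the frame of case between 0.008 and 0.021 m and x of bar2 in the frame of case between -0.019 and -0.006 m and y of bar2 in the frame of case between -0.06 and 0.06 m and z of bar2 in the frame of case between 0.008 and 0.021 m), for 0.2 s.
4. the dial's white mark points at the brass stud (value of joint dial between -0.12 and 0.12 rad), for 0.2 s.
At the end, for the whole second after the job is handed in: Every bar present is in a slot of the case, within 5 mm of fully home; the dial's mark is within 0.12 rad (7 degrees) of the stud; the lid is seated flat on the dish, centred within 7 mm; all at rest (all of step 3 and all of step 4 and horizontal distance between lid and dish below 0.007 m and z of lid in the frame of dish between 0.025 and 0.031 m and angle between lid's own z axis and vertical below 0.04 rad and linear speed of each of bar0, bar1, bar2, lid below 0.02 m/s); the robot touches nothing.
It fails at once if the lid is carried high (its plate more than 13 cm above the bench) (height (world z) of lid above 0.13 m).
It fails at once if hammer, wood block or jar pushed more than 3 cm (distance of any of hammer, block, jar from where it was at the start of the episode above 0.03 m).
Of bar0, bar1, bar2 only 2 to 3 are there at a start; the rules pass over those that are not, and their reading is None.
At some moment in a run one of lid may be knocked a few centimetres aside while the robot is not near it.
Once in a run the grip may slacken for a moment while it holds something.
It also fails if it takes over 210 s, if anything falls off the work surface, if the arm or the gripper's body presses on something with over 40 N, if the wrist force passes 120 N, or if a joint passes its speed limit or range.

## Working session

There is one attempt and no reset: what is moved stays moved. The work goes in short steps, Python scripts to look and compute and a tool call to move; the robot and the scene stay as the last step left them, time stands still between calls to the robot, and variables do not carry over. Pictures are saved under pics/ and viewed, at most 14 in all, crops included, and the job is handed in when it is done.

Besides the shell and the picture viewer there is one more tool, called as name([rows], argument=value, ...), one row to a line, values as JSON. arm_command: Moves the arm, as the interface text tells. Its arguments: {"type":"object","properties":{"deltas":{"type":"array","items":{"type":"array","items":{"type":"array","items":{"type":"number"}}}}},"required":["deltas"]}

```bash
mkdir -p pics; cat > h.py <<'E'
import numpy as np, cv2
from bench import *
from scipy.spatial.transform import Rotation as R
def snap(cam,name):
    im,d=grab_frame(cam); cv2.imwrite(f'pics/{name}.png',im[:,:,::-1]); np.save(f'pics/{name}_d.npy',d); return im,d
def cal(cam):
    c=get_calibration(cam); return c['K'],c['extrinsics'],c
def pix(cam,u,v,z=None,d=None):
    K,T,_=cal(cam)
    r=np.array([(u-K[0,2])/K[0,0],-(v-K[1,2])/K[1,1],-1.])
    w=T[:3,:3]@r; o=T[:3,3]
    s=(z-o[2])/w[2] if z is not None else d
    return o+s*w
def proj(cam,p):
    K,T,_=cal(cam); q=T[:3,:3].T@(np.array(p)-T[:3,3])
    return K[0,0]*q[0]/-q[2]+K[0,2], K[1,1]*-q[1]/-q[2]+K[1,2]
def st():
    s=state(); print('t',round(s['t'],2),'p',np.round(s['position'],4),'rot',np.round(s['tool_rot'],3),'F',np.round(s['contact_force'],1),'w',round(s['gripper_width'],4),'g',round(s['grip_force'],1)); print('R\n',np.round(R.from_rotvec(s['tool_rot']).as_matrix(),3)); return s
E
python3 - <<'E'
from h import *
for c in('top','scene'):
    snap(c,c+'0'); print(cal(c)[2])
s=st()
E
```

```text
{'K': array([[620.04232387,   0.        , 315.61071913],
       [  0.        , 620.04232387, 236.90428466],
       [  0.        ,   0.        ,   1.        ]]), 'extrinsics': array([[-3.51919997e-03,  9.83927879e-01, -1.78531636e-01,
         2.14384920e-01],
       [-9.99993129e-01, -3.67062983e-03, -5.17887094e-04,
         2.64719721e-02],
       [-1.16488710e-03,  1.78528586e-01,  9.83934036e-01,
         1.57759618e+00],
       [ 0.00000000e+00,  0.00000000e+00,  0.00000000e+00,
         1.00000000e+00]])}
{'K': array([[503.11825122,   0.        , 312.07510405],
       [  0.        , 503.11825122, 233.84993361],
       [  0.        ,   0.        ,   1.        ]]), 'extrinsics': array([[-0.45751117, -0.52022165,  0.72114698,  1.3936633 ],
       [ 0.88915707, -0.27597017,  0.36502077,  0.47208272],
       [ 0.00912335,  0.80821402,  0.58881819,  0.77380804],
       [ 0.        ,  0.        ,  0.        ,  1.        ]])}
t 0.1 p [ 0.1894 -0.5425  0.2495] rot [-3.096 -0.525  0.   ] F [ 0.4 -0.5 -0.2] w 0.0853 g 0.0
R
 [[ 0.944  0.33  -0.   ]
 [ 0.33  -0.944  0.002]
 [ 0.    -0.002 -1.   ]]
```

View pics/top0.png

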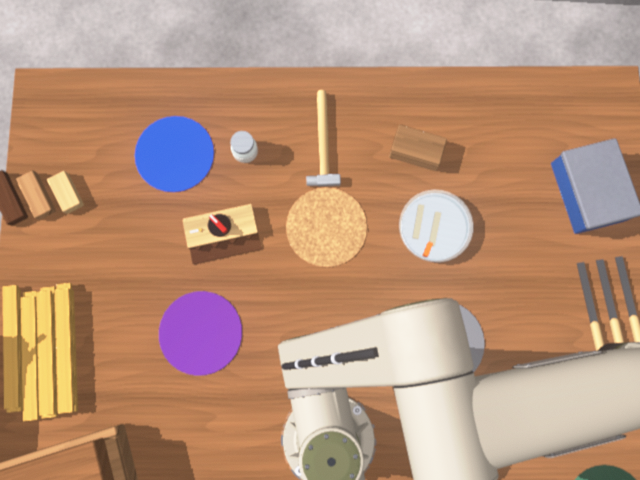

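View pics/scene0.png

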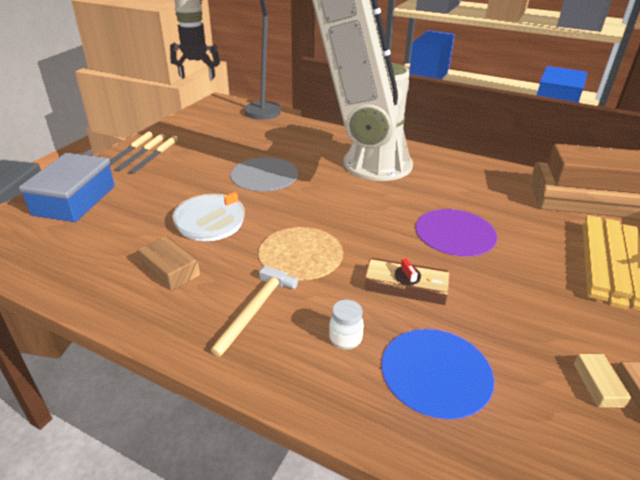

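Cork mat candidates (top view): cork disc (326,227), blue (175,154), purple (200,333) and grey (450,340). Only (326,227) has cork colours. The dish with lid is at (436,227), with the orange fin at (429,249). The case is at (220,232). I'll confirm in a single enlarged composite.

```bash
python3 - <<'E'
from h import *
im=cv2.imread('pics/top0.png')
a=cv2.resize(im[180:276,175:271],(384,384),interpolation=cv2.INTER_CUBIC)
b=cv2.resize(im[180:276,390:486],(384,384),interpolation=cv2.INTER_CUBIC)
im2=cv2.imread('pics/scene0.png')
c=cv2.resize(im2[245:310,355:455],(384,200),interpolation=cv2.INTER_CUBIC)
d=cv2.resize(im2[185:250,163:263],(384,200),interpolation=cv2.INTER_CUBIC)
cv2.imwrite('pics/c0.png',np.vstack([np.hstack([a,b]),np.hstack([c,d])]))
hsv=cv2.cvtColor(im,cv2.COLOR_BGR2HSV)
# mat centroid from cork colour blob
m=np.zeros((480,640),np.uint8)
sub=cv2.inRange(hsv,(8,80,170),(22,200,255))
n,l,s,c=cv2.connectedComponentsWithStats(cv2.morphologyEx(sub,cv2.MORPH_CLOSE,np.ones((5,5))))
for i in range(1,n):
    if s[i,4]>300: print(s[i],c[i],pix('top',*c[i],z=0.004))
dd=np.load('pics/top0_d.npy')
K,T,_=cal('top')
for u,v in[(220,240),(190,240),(436,227),(420,200),(436,190),(470,230),(326,227),(435,163)]: print(u,v,pix('top',u,v,d=dd[v,u]))
E
```

```text
[     0     66    640    414 164526] [287.71303624 234.19169007] [0.50729439 0.09929291 0.004     ]
[347 386  53  33 981] [376.50254842 397.97655454] [ 0.09616191 -0.12125332  0.004     ]
[ 502  429  138   51 3198] [581.63133208 460.80175109] [-0.0530691  -0.61441284  0.004     ]
220 240 [0.48946825 0.270872   0.02237771]
190 240 [0.48711475 0.34423676 0.03727769]
436 227 [ 0.51850494 -0.27786369  0.03581284]
420 200 [ 0.5897223  -0.24024238  0.03260594]
436 190 [ 0.61588414 -0.28215133  0.03281212]
470 230 [ 0.51085708 -0.36416702  0.03365243]
326 227 [5.25956315e-01 3.24886757e-04 3.44691497e-03]
435 163 [ 0.68350206 -0.27946126  0.04707717]
```

View pics/c0.png

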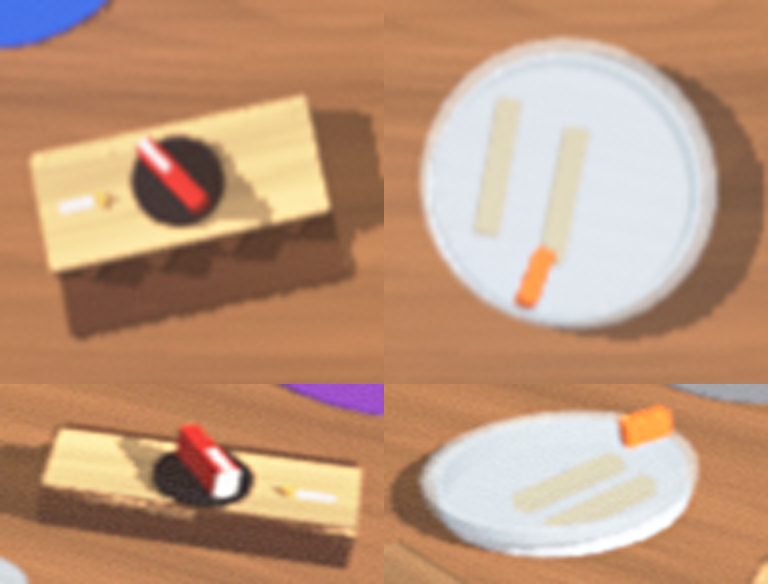

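Composite: the clear lid covers two bronze bars, at crop (497,167) and (565,195). The fin is at (536,277). The case mouths face the robot, and the dial mark at (143,145) sits clockwise of the brass stud at (105,198). The cork mat is confirmed.

```bash
cat >> h.py <<'E'
E
python3 - <<'E'
from h import *
def A(x,y,z): return pix('top',175+x/4-.4,180+y/4-.4,z=z)
def B(x,y,z): return pix('top',390+(x-384)/4-.4,180+y/4-.4,z=z)
c=[A(305,95,.031),A(330,212,.031),A(50,272,.031),A(30,157,.031)]
for k in c: print('case corner',k)
rc=np.mean(c,0); yd=(c[3]-c[0]+c[2]-c[1])/2; print('roof centre',rc,'len',np.linalg.norm(yd),'yaw',np.degrees(np.arctan2(-yd[0],yd[1])), 'w',np.linalg.norm(c[0]-c[1]))
print('dial disc',A(178,181,.039),'ridge ends',A(150,147,.063),A(201,204,.063),'stud',A(105,198,.036))
print('lid c',B(568.5,183,.028))
print('fin ends',B(549,250,.058),B(523,305,.058),'mid',B(536,277.5,.058))
print('barA',B(509,98,.021),B(486,236,.021)); print('barB',B(575,128,.021),B(553,262,.021))
im=cv2.imread('pics/top0.png')
# mat circle fit
print('mat',pix('top',326,227,z=.004), [pix('top',*p,z=.004) for p in ((286,227),(366,227),(326,187),(326,267))])
d=np.load('pics/top0_d.npy')
K,T,_=cal('top')
# depth rim for lid: points with z 0.022-.04 around
vs,us=np.mgrid[180:276,385:490]
P=np.array([pix('top',u,v,d=d[v,u]) for u,v in zip(us.ravel(),vs.ravel())])
m=(P[:,2]>.015)&(P[:,2]<.045); Q=P[m]
hull=cv2.convexHull(Q[:,:2].astype(np.float32))
print('lid enclosing',cv2.minEnclosingCircle(hull)); f=P[P[:,2]>.048]; print('fin top',f.mean(0),len(f))
vs,us=np.mgrid[195:265,175:270]
P=np.array([pix('top',u,v,d=d[v,u]) for u,v in zip(us.ravel(),vs.ravel())])
m=(P[:,2]>.026)&(P[:,2]<.036); print('roof rect',cv2.minAreaRect(P[m][:,:2].astype(np.float32)),P[m][:,2].mean())
vs,us=np.mgrid[180:276,275:380]
q=im[vs,us].astype(int)
E
```

```text
case corner [0.58294729 0.19279922 0.031     ]
case corner [0.50666886 0.17577833 0.031     ]
case corner [0.46874399 0.35222707 0.031     ]
case corner [0.54305434 0.3674629  0.031     ]
roof centre [0.52535362 0.27206688 0.031     ] len 0.17981625568413598 yaw 12.496588945549455 w 0.07815439502564307
dial disc [0.52548123 0.27147361 0.039     ] ridge ends [0.54235359 0.2856677  0.063     ] [0.5059845  0.25299132 0.063     ] stud [0.51527965 0.31792417 0.036     ]
lid c [ 0.52433338 -0.27886893  0.028     ]
fin ends [ 0.47591184 -0.25922082  0.058     ] [ 0.44141994 -0.24185881  0.058     ] mid [ 0.45863143 -0.25052247  0.058     ]
barA [ 0.58168498 -0.24407057  0.021     ] [ 0.49148377 -0.22636046  0.021     ]
barB [ 0.56174774 -0.2857961   0.021     ] [ 0.47452394 -0.26843698  0.021     ]
mat [5.25846843e-01 3.34073663e-04 4.00000000e-03] [array([0.52623486, 0.1038101 , 0.004     ]), array([ 0.52545888, -0.1031261 ,  0.004     ]), array([ 6.32563677e-01, -3.60719259e-04,  4.00000000e-03]), array([0.42160644, 0.00101274, 0.004     ])]Traceback (most recent call last):
  File "<stdin>", line 18, in <module>
  File "h.py", line 9, in pix
    K,T,_=cal(cam)
          ~~~^^^^^
  File "h.py", line 7, in cal
    c=get_calibration(cam); return c['K'],c['extrinsics'],c
ValueError: time passes only in moves, steps and waits
```

```bash
cat >> h.py <<'E'
_c={}
def cal(cam):
    if cam not in _c: _c[cam]=get_calibration(cam)
    c=_c[cam]; return c['K'],c['extrinsics'],c
def plan(p,yaw):
    """tool-frame shift (cm) after turning upright to yaw (deg), from current state"""
    s=state(); M=R.from_rotvec(s['tool_rot']).as_matrix(); a=np.radians(yaw)
    G=np.array([[np.cos(a),np.sin(a),0],[np.sin(a),-np.cos(a),0],[0,0,-1]])
    print('t',round(s['t'],2),'pos',np.round(s['position'],4),'yaw',round(np.degrees(np.arctan2(M[1,0],M[0,0])),1),'F',np.round(s['contact_force'],1),'w',round(s['gripper_width'],4),'j',np.round(s['joints'],2))
    print('turn deg (tool)',np.round(np.degrees(R.from_matrix(M.T@G).as_rotvec()),1),'shift cm after turn',np.round(G.T@(np.array(p)-s['position'])*100,2))
E
python3 - <<'E'
from h import *
plan([.4586,-.2505,.12],-24)
im,d=cv2.imread('pics/top0.png'),np.load('pics/top0_d.npy')
def cloud(r):
    v,u=np.mgrid[r[0]:r[1],r[2]:r[3]]; return np.array([pix('top',a,b,d=d[b,a]) for a,b in zip(u.ravel(),v.ravel())])
P=cloud((180,276,385,490)); Q=P[(P[:,2]>.015)&(P[:,2]<.045)]
print('lid',cv2.minEnclosingCircle(Q[:,:2].astype(np.float32)),'fin',P[P[:,2]>.05].mean(0))
P=cloud((190,265,175,270)); Q=P[(P[:,2]>.026)&(P[:,2]<.036)]
print('roof',cv2.minAreaRect(Q[:,:2].astype(np.float32)))
E
```

```text
t 0.1 pos [ 0.1894 -0.5425  0.2495] yaw 19.2 F [ 0.4 -0.5 -0.2] w 0.0853 j [-1.37  0.31  0.05  1.3  -0.    1.43]
turn deg (tool) [-0.1  0.  43.2] shift cm after turn [ 12.72 -37.62  12.95]
lid ((0.5259573459625244, -0.27917584776878357), 0.09508060663938522) fin [ 0.38551384 -0.16591276  0.52296214]
roof ((0.5218474268913269, 0.2712629437446594), (0.08863449841737747, 0.18030695617198944), 12.797101974487305)
```

arm_command([
  [[0, 0, 0.5, 0, 0, 6, 0], [0, 0, 0.5, 0, 0, 6, 0], [0, 0, 0.5, 0, 0, 6, 0], [0, 0, 0.5, 0, 0, 6, 0], [0, 0, 0.5, 0, 0, 6, 0], [0, 0, 0.5, 0, 0, 6.6, 0], [0, 0, 0.5, 0, 0, 6.6, 0], [0, 0, 0, 0, 0, 0, 0]],
])

```text
t: 0.77
position: [0.1893, -0.542, 0.2137]
tool_rot: [-3.07, 0.656, 0.002]
contact_force: [-0.1, 0.2, 0.1]
gripper_width: 0.0429
grip_force: 0.0
```

arm_command([
  [[1, -3, 0.8, 0, 0, 0, 0], [1, -3, 0.8, 0, 0, 0, 0], [1, -3, 0.8, 0, 0, 0, 0], [1, -3, 0.8, 0, 0, 0, 0], [1, -3, 0.8, 0, 0, 0, 0], [1, -3, 0.8, 0, 0, 0, 0], [1, -3, 0.8, 0, 0, 0, 0], [1, -3, 0.8, 0, 0, 0, 0], [1, -3, 0.8, 0, 0, 0, 0], [1, -3, 0.8, 0, 0, 0, 0], [1, -3, 0.8, 0, 0, 0, 0], [1, -3, 0.5, 0, 0, 0, 0]],
])

```text
t: 1.77
position: [0.4459, -0.2611, 0.1217]
tool_rot: [-3.074, 0.647, 0.001]
contact_force: [0.4, -1.1, -0.6]
gripper_width: 0.0427
grip_force: 0.0
```

```bash
python3 - <<'E'
from h import *
plan([.4586,-.2505,.053],-24)
im,d=snap('top','t1'); im2,d2=snap('scene','s1')
print(proj('top',[.525,-.279,.028]),proj('scene',[.459,-.25,.058]))
a=cv2.resize(im[170:290,370:490],(400,400),interpolation=3); u,v=map(int,proj('scene',[.459,-.25,.07]))
b=cv2.resize(im2[v-60:v+60,u-60:u+60],(400,400),interpolation=3); print(u,v)
cv2.imwrite('pics/c1.png',np.hstack([a,b])[:,:,::-1])
E
```

```text
t 1.77 pos [ 0.4459 -0.2611  0.1217] yaw -23.8 F [ 0.4 -1.1 -0.6] w 0.0427 j [-0.69  0.28 -0.33  0.96 -0.    2.87]
turn deg (tool) [-0.   0.   0.2] shift cm after turn [ 0.73 -1.49  6.87]
(np.float64(435.7664737115761), np.float64(225.09328064533207)) (np.float64(230.27943718551018), np.float64(194.24740147917146))
229 190
```

View pics/c1.png

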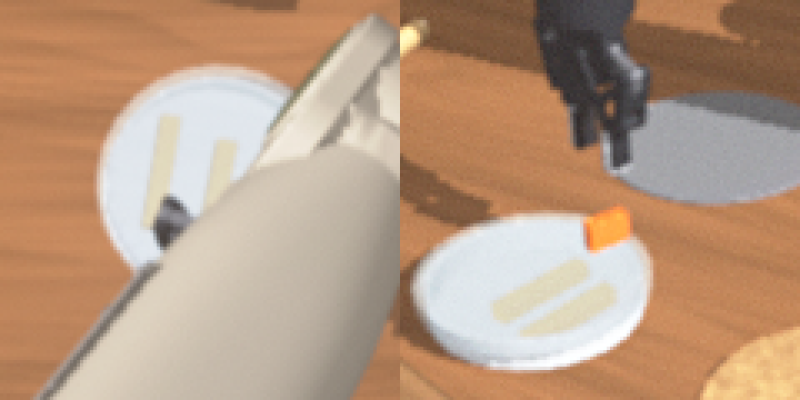

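The crops show the gripper above the seated lid, the fin still at its measured place, and two bars underneath. Joint 6 is near its limit, so I'll half-turn to yaw ~156°.

arm_command([
  [[0, 0, 0, 0, 0, -7, 0], [0, 0, 0, 0, 0, -7, 0], [0, 0, 0, 0, 0, -7, 0], [0, 0, 0, 0, 0, -7, 0], [0, 0, 0, 0, 0, -7, 0], [0, 0, 0, 0, 0, -7, 0], [0, 0, 0, 0, 0, -7, 0], [0, 0, 0, 0, 0, -7, 0], [0, 0, 0, 0, 0, -7, 0], [0, 0, 0, 0, 0, -7, 0], [0, 0, 0, 0, 0, -7, 0], [0, 0, 0, 0, 0, -7, 0]],
])

```text
t: 2.87
position: [0.4449, -0.2634, 0.1226]
tool_rot: [2.713, 1.583, -0.001]
contact_force: [-0.4, -0.1, -0.1]
gripper_width: 0.0432
grip_force: 0.0
```

arm_command([
  [[0, 0, 0, 0, 0, -7, 0], [0, 0, 0, 0, 0, -7, 0], [0, 0, 0, 0, 0, -7, 0], [0, 0, 0, 0, 0, -7, 0], [0, 0, 0, 0, 0, -7, 0], [0, 0, 0, 0, 0, -7, 0], [0, 0, 0, 0, 0, -7, 0], [0, 0, 0, 0, 0, -7, 0], [0, 0, 0, 0, 0, -7, 0], [0, 0, 0, 0, 0, -7, 0], [0, 0, 0, 0, 0, -7, 0], [0, 0, 0, 0, 0, -3, 0]],
])

```text
t: 3.87
position: [0.4449, -0.2634, 0.1226]
tool_rot: [1.062, 2.957, -0.001]
contact_force: [-0.2, 0.8, 0.7]
gripper_width: 0.0427
grip_force: 0.0
```

```bash
python3 - <<'E'
from h import *
plan([.4586,-.2505,.053],155.5)
E
```

```text
t 3.87 pos [ 0.4449 -0.2634  0.1226] yaw 140.5 F [-0.2  0.8  0.7] w 0.0427 j [-0.69  0.28 -0.33  0.96 -0.   -0.  ]
turn deg (tool) [ -0.   0. -15.] shift cm after turn [-0.71  1.74  6.96]
```

arm_command([
  [[0, 0, 0, 0, 0, -5, 0], [0, 0, 0, 0, 0, -5, 0], [0, 0, 0, 0, 0, -5, 0], [-0.35, 0.85, 1, 0, 0, 0, 0], [-0.35, 0.85, 1, 0, 0, 0, 0], [0, 0, 1, 0, 0, 0, 0], [0, 0, 1, 0, 0, 0, 0], [0, 0, 1, 0, 0, 0, 0], [0, 0, 1, 0, 0, 0, 0], [0, 0, 0.5, 0, 0, 0, 0], [0, 0, 0.3, 0, 0, 0, 0], [0, 0, 0, 0, 0, 0, 0]],
])

```text
t: 4.87
position: [0.4583, -0.25, 0.0534]
tool_rot: [-0.679, -3.066, -0.001]
contact_force: [-0.2, 0.3, 0.1]
gripper_width: 0.0428
grip_force: 0.0
```

```bash
python3 - <<'E'
from h import *
plan([.4586,-.2505,.053],155.5)
im,d=snap('top','t2'); im2,d2=snap('scene','s2')
a=cv2.resize(im[170:290,370:490],(400,400),interpolation=3)
b=cv2.resize(im2[160:250,170:260],(400,400),interpolation=3)
cv2.imwrite('pics/c2.png',np.hstack([a,b])[:,:,::-1])
E
```

```text
t 4.87 pos [ 0.4583 -0.25    0.0534] yaw 155.0 F [-0.2  0.3  0.1] w 0.0428 j [-0.65  0.36 -0.4   0.81 -0.   -0.22]
turn deg (tool) [ 0.  -0.1 -0.5] shift cm after turn [-0.04 -0.03  0.04]
```

View pics/c2.png

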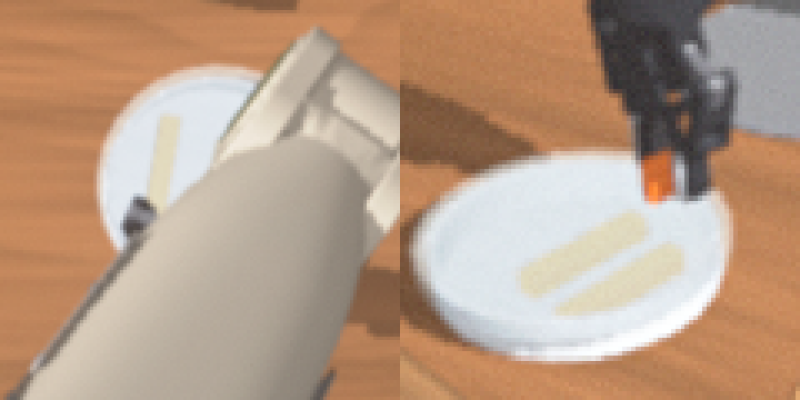

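The fingers straddle the fin at right-crop (655,175). Closing now.

arm_command([
  [[0, 0, 0, 0, 0, 0, -1], [0, 0, 0, 0, 0, 0, -1], [0, 0, 0, 0, 0, 0, -1], [0, 0, 0, 0, 0, 0, -1], [0, 0, 0, 0, 0, 0, -1], [0, 0, 0, 0, 0, 0, -1], [0, 0, 0, 0, 0, 0, -1], [0, 0, 0, 0, 0, 0, -1]],
])

```text
t: 5.63
position: [0.4593, -0.25, 0.0551]
tool_rot: [0.676, 3.067, 0.0]
contact_force: [-0.2, 2.8, 6.0]
gripper_width: 0.0108
grip_force: 58.2
```

arm_command([
  [[-0.06, 0, -0.41, 0, 1.5, 0, -1], [-0.06, 0, -0.41, 0, 1.5, 0, -1], [-0.06, 0, -0.41, 0, 1.5, 0, -1], [-0.06, 0, -0.41, 0, 1.5, 0, -1], [-0.06, 0, -0.41, 0, 1.5, 0, -1], [-0.06, 0, -0.41, 0, 1.5, 0, -1], [0, 0, 0, 0, 0, 0, -1], [0, 0, 0, 0, 0, 0, -1], [0, 0, 0, 0, 0, 0, -1]],
])

```text
t: 6.38
position: [0.4655, -0.2525, 0.0785]
tool_rot: [-0.646, -2.922, -0.052]
contact_force: [6.8, 1.3, -2.1]
gripper_width: 0.0109
grip_force: 58.0
```

```bash
python3 - <<'E'
from h import *
s=st()
im2,d2=snap('scene','s3')
b=cv2.resize(im2[140:260,150:270],(500,500),interpolation=3)
cv2.imwrite('pics/c3.png',b[:,:,::-1])
E
```

```text
t 6.38 p [ 0.4655 -0.2525  0.0785] rot [-0.646 -2.922 -0.052] F [ 6.8  1.3 -2.1] w 0.0109 g 58.0
R
 [[-0.896  0.422 -0.137]
 [ 0.417  0.907  0.066]
 [ 0.152  0.002 -0.988]]
```

View pics/c3.png

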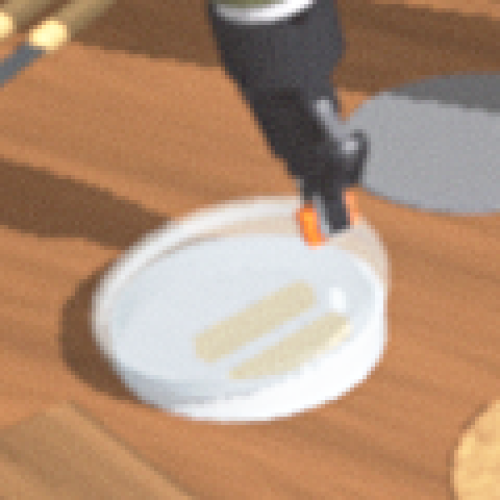

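The lid is tipped by about 8.7° with its far edge on the dish, seen in the crop at (100–380,200–400). Next I lift, level and carry low.

arm_command([
  [[0.07, 0, -0.49, 0, 0, 0, -1], [0.07, 0, -0.49, 0, 0, 0, -1], [0.07, 0, -0.49, 0, 0, 0, -1], [0.04, 0, -0.25, 0, -1.4, 0, -1], [0, 0, 0, 0, -1.5, 0, -1], [0, 0, 0, 0, -1.5, 0, -1], [0, 0, 0, 0, -1.5, 0, -1], [0, 0, 0, 0, -1.5, 0, -1], [0, 0, 0, 0, -1.6, 0, -1], [0, 0, 0, 0, 0, 0, -1], [0, 0, 0, 0, 0, 0, -1]],
])

```text
t: 7.35
position: [0.4625, -0.2521, 0.0956]
tool_rot: [-0.68, -3.065, 0.0]
contact_force: [0.5, -0.3, -1.9]
gripper_width: 0.0103
grip_force: 58.9
```

```bash
python3 - <<'E'
from h import *
plan([.4603,.029,.095],155.5)
E
```

```text
t 7.35 pos [ 0.4625 -0.2521  0.0956] yaw 155.0 F [ 0.5 -0.3 -1.9] w 0.0103 j [-0.65  0.32 -0.34  0.91 -0.   -0.21]
turn deg (tool) [-0.  -0.1 -0.5] shift cm after turn [11.86 25.49  0.06]
```

arm_command([
  [[0.5, 1, 0, 0, 0, 0, -1], [0.95, 2, 0, 0, 0, 0, -1], [1, 2.2, 0, 0, 0, 0, -1], [1, 2.2, 0, 0, 0, 0, -1], [1, 2.2, 0, 0, 0, 0, -1], [1, 2.2, 0, 0, 0, 0, -1], [1, 2.2, 0, 0, 0, 0, -1], [1, 2.2, 0, 0, 0, 0, -1], [1, 2.2, 0, 0, 0, 0, -1], [1, 2.2, 0, 0, 0, 0, -1], [1, 2.2, 0, 0, 0, 0, -1], [0.7, 1.5, 0, 0, 0, 0, -1]],
])

```text
t: 8.35
position: [0.4645, 0.0173, 0.0958]
tool_rot: [-0.676, -3.067, -0.001]
contact_force: [-0.0, -0.8, -2.3]
gripper_width: 0.0106
grip_force: 58.9
```

```bash
python3 - <<'E'
from h import *
plan([.4603,.029,.041],155)
im2,d2=snap('scene','s4'); u,v=map(int,proj('scene',[.5,0,.06]))
b=cv2.resize(im2[v-80:v+60,u-70:u+70],(500,500),interpolation=3)
cv2.imwrite('pics/c4.png',b[:,:,::-1])
E
```

```text
t 8.35 pos [0.4645 0.0173 0.0958] yaw 155.1 F [-0.  -0.8 -2.3] w 0.0106 j [-0.14  0.21 -0.49  0.87  0.    0.3 ]
turn deg (tool) [ 0.  -0.1  0.1] shift cm after turn [0.88 0.88 5.48]
```

View pics/c4.png

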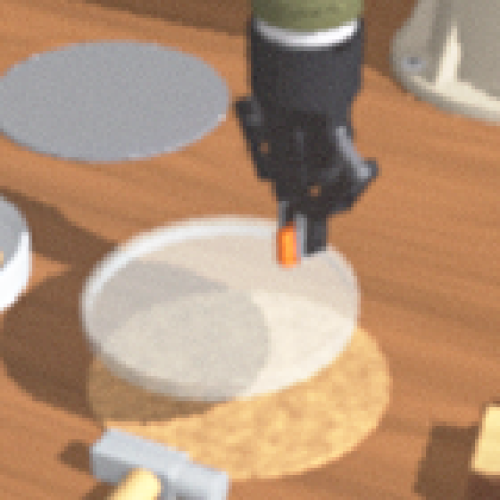

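The lid hangs level over the cork mat, with its centre slightly towards the dish. I'll finish the shift and lower it.

arm_command([
  [[0.3, 0.4, 0, 0, 0, 0, -1], [0.3, 0.4, 0.8, 0, 0, 0, -1], [0, 0, 1, 0, 0, 0, -1], [0, 0, 1, 0, 0, 0, -1], [0, 0, 1, 0, 0, 0, -1], [0, 0, 0.8, 0, 0, 0, -1], [0, 0, 0.4, 0, 0, 0, -1], [0, 0, 0.2, 0, 0, 0, -1], [0, 0, 0.1, 0, 0, 0, -1], [0, 0, 0, 0, 0, 0, -1]],
])

```text
t: 9.23
position: [0.4634, 0.0245, 0.0432]
tool_rot: [0.679, 3.067, -0.0]
contact_force: [-2.1, 1.1, 1.2]
gripper_width: 0.0106
grip_force: 64.6
```

arm_command([
  [[0, 0, 0.1, 0, 0, 0, -1], [0, 0, 0.05, 0, 0, 0, -1], [0, 0, 0, 0, 0, 0, 0], [0, 0, 0, 0, 0, 0, 0], [0, 0, 0, 0, 0, 0, 0], [0, 0, 0, 0, 0, 0, 0], [0, 0, -1, 0, 0, 0, 0], [0, 0, -2, 0, 0, 0, 0], [0, 0, -3, 0, 0, 0, 0], [0, 0, -2, 0, 0, 0, 0]],
])

```text
t: 10.07
position: [0.4635, 0.0246, 0.1231]
tool_rot: [0.679, 3.067, -0.0]
contact_force: [1.1, -0.1, 0.1]
gripper_width: 0.0427
grip_force: 0.0
```

arm_command([
  [[0, 0, -1, 0, 0, 0, -0.3], [0, -2, 0, 0, 0, -2.5, -0.3], [0, -3, 0, 0, 0, -2.5, -0.3], [0, -3, 0, 0, 0, -2.5, -0.3], [0, -3, 0, 0, 0, -2.5, -0.3], [0, -3, 0, 0, 0, -2.5, -0.3], [0, -2, 0, 0, 0, 0, -0.3]],
])

```text
t: 10.65
position: [0.4113, -0.1285, 0.1316]
tool_rot: [0.34, 3.123, -0.001]
contact_force: [0.8, -0.3, -0.5]
gripper_width: 0.0301
grip_force: 0.0
```

```bash
python3 - <<'E'
from h import *
im,d=snap('top','t5')
dx=np.array([.981,-.193]); 
plan([.5366-.03*.981,-.2352+.03*.193,.08],169)
a=cv2.resize(im[180:276,390:486],(480,480),interpolation=3)
cv2.imwrite('pics/c5.png',np.hstack([a,cv2.resize(im[185:265,286:366],(320,320)).repeat(1,0)[:, :].copy() if 0 else cv2.copyMakeBorder(cv2.resize(im[185:265,286:366],(320,320),interpolation=3),0,160,0,0,0)])[:,:,::-1])
E
```

```text
t 10.7 pos [ 0.4116 -0.1309  0.1317] yaw 167.4 F [ 1.3 -2.5 -0.3] w 0.0298 j [-0.49  0.11 -0.51  0.94 -0.   -0.27]
turn deg (tool) [-0.2  0.1 -1.6] shift cm after turn [-11.26  -7.85   5.17]
```

View pics/c5.png

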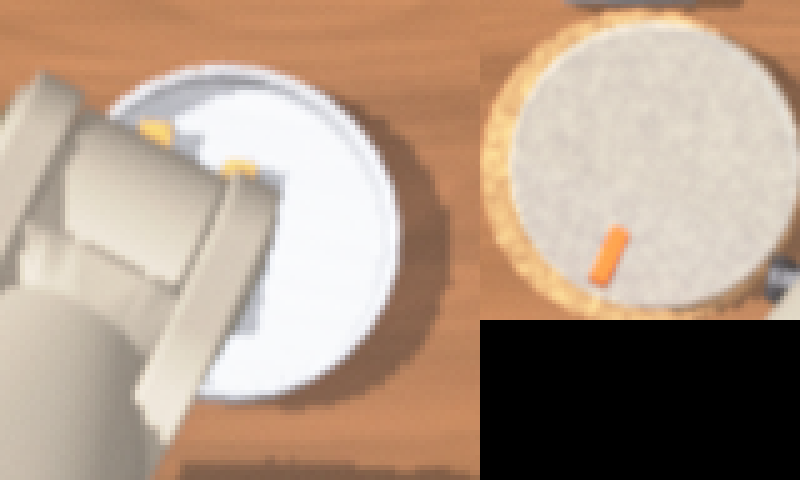

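The lid lies flat on the cork mat, with its fin at right-crop (608,255). The open dish still holds the bars, their far ends at left-crop (155,130) and (238,170), as measured. Going for bar A.

arm_command([
  [[0, 0, 0, 0, 0, -1.4, -0.43], [-2, -1.3, 0, 0, 0, 0, -0.43], [-2, -1.3, 0, 0, 0, 0, -0.43], [-2, -1.3, 0, 0, 0, 0, -0.43], [-2, -1.3, 0, 0, 0, 0, -0.43], [-2, -1.3, 0.5, 0, 0, 0, -0.43], [-2, -1.3, 1.5, 0, 0, 0, -0.43], [0, 0, 2, 0, 0, 0, -0.43], [0, 0, 1, 0, 0, 0, -0.43], [0, 0, 0, 0, 0, 0, -0.43], [0, 0, 0, 0, 0, 0, -0.43]],
])

```text
t: 11.62
position: [0.5138, -0.2245, 0.0808]
tool_rot: [-0.3, -3.124, -0.002]
contact_force: [-0.2, 0.0, 0.3]
gripper_width: 0.0244
grip_force: 0.0
```

```bash
python3 - <<'E'
from h import *
plan([.517,-.2313,.026],168.8)
im,d=snap('top','t6'); im2,_=snap('scene','s6')
a=cv2.resize(im[180:276,390:486],(400,400),interpolation=3)
b=cv2.resize(im2[160:260,160:260],(400,400),interpolation=3)
cv2.imwrite('pics/c6.png',np.hstack([a,b])[:,:,::-1])
E
```

```text
t 11.62 pos [ 0.5138 -0.2245  0.0808] yaw 169.0 F [-0.2  0.   0.3] w 0.0244 j [-0.56  0.4  -0.27  0.91  0.   -0.36]
turn deg (tool) [ 0.1 -0.2  0.2] shift cm after turn [-0.45 -0.6   5.48]
```

View pics/c6.png

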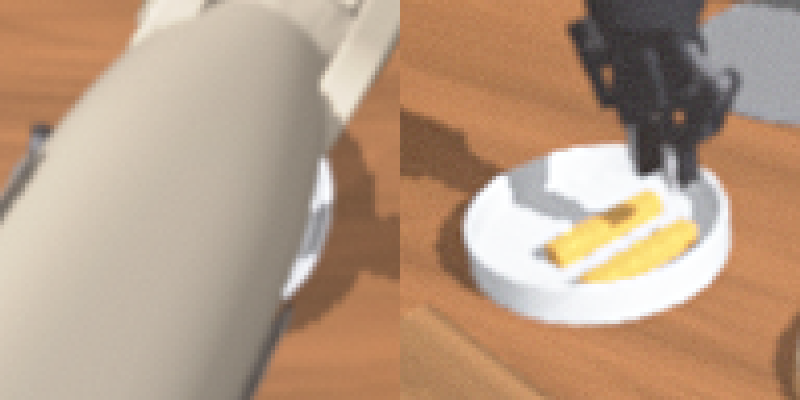

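Scene crop: bar A is the lower right one, ends (583,280)–(697,232). Bar B's ends are (552,255)–(655,200). The gripper hovers above them. I'll cross-check against the top-view estimates.

```bash
python3 - <<'E'
from h import *
f=lambda x,y,z:np.round(pix('scene',160+(x-400)/4-.4,160+y/4-.4,z=z)[:2],4)
print('A',f(590,274,.021),f(693,230,.021)); print('B',f(556,248,.021),f(655,197,.021))
E
```

```text
A [ 0.5759 -0.2447] [ 0.5031 -0.2151]
B [ 0.5625 -0.2822] [ 0.4821 -0.2606]
```

arm_command([
  [[-0.45, -0.47, 0, 0, 0, 0, -0.35], [0, 0, 1, 0, 0, 0, -0.35], [0, 0, 1, 0, 0, 0, -0.35], [0, 0, 1, 0, 0, 0, -0.35], [0, 0, 1, 0, 0, 0, -0.35], [0, 0, 0.8, 0, 0, 0, -0.35], [0, 0, 0.4, 0, 0, 0, -0.35], [0, 0, 0.2, 0, 0, 0, -0.35], [0, 0, 0, 0, 0, 0, -0.35]],
])

```text
t: 12.47
position: [0.5179, -0.2314, 0.0267]
tool_rot: [-0.303, -3.126, -0.001]
contact_force: [-0.4, 0.1, -1.2]
gripper_width: 0.0276
grip_force: 0.0
```

arm_command([
  [[0, 0, 0, 0, 0, 0, -1], [0, 0, 0, 0, 0, 0, -1], [0, 0, 0, 0, 0, 0, -1], [0, 0, 0, 0, 0, 0, -1], [0, 0, 0, 0, 0, 0, -1], [0, 0, 0, 0, 0, 0, -1]],
])

```text
t: 12.97
position: [0.5185, -0.2318, 0.0278]
tool_rot: [0.303, 3.126, -0.001]
contact_force: [1.2, -0.6, 1.3]
gripper_width: 0.0141
grip_force: 60.7
```

arm_command([
  [[0, 0, -1, 0, 0, 0, -1], [0, 0, -2, 0, 0, 0, -1], [0, 0, -2, 0, 0, 0, -1], [0, 0, -2, 0, 0, 0, -1], [0, 0, 0, 0, 0, -4.8, -1], [0, 0, 0, 0, 0, -4.8, -1], [0, 0, 0, 0, 0, -4.8, -1], [0, 0, 0, 0, 0, -4.8, -1], [0, 0, 0, 0, 0, -4.5, -1], [0, 0, 0, 0, 0, 0, -1]],
])

```text
t: 13.8
position: [0.5181, -0.2315, 0.0979]
tool_rot: [0.349, -3.122, 0.0]
contact_force: [-0.2, 0.7, -1.7]
gripper_width: 0.0146
grip_force: 60.4
```

```bash
cat >> h.py <<'E'
CO=np.array([.5226,.2712]); CY=12.5
def case(x,y,z):
    a=np.radians(CY); return np.array([*(CO+np.array([np.cos(a)*x-np.sin(a)*y,np.sin(a)*x+np.cos(a)*y])/1000),z/1000])
E
python3 - <<'E'
from h import *
plan(case(-118,46,60),192.5)
E
```

```text
t 13.8 pos [ 0.5181 -0.2315  0.0979] yaw -167.2 F [-0.2  0.7 -1.7] w 0.0146 j [-0.56  0.39 -0.23  0.95 -0.   -0.78]
turn deg (tool) [-0.  -0.   0.3] shift cm after turn [ 0.48 53.58  3.79]
```

arm_command([
  [[0, 1.5, 0, 0, 0, 0.3, -1], [0, 3, 0, 0, 0, 0, -1], [0, 3.5, 0, 0, 0, 0, -1], [0, 3.5, 0, 0, 0, 0, -1], [0, 3.5, 0, 0, 0, 0, -1], [0, 3.5, 0, 0, 0, 0, -1], [0, 3.5, 0, 0, 0, 0, -1], [0, 3.5, 0, 0, 0, 0, -1], [0, 3.5, 0, 0, 0, 0, -1], [0, 3.5, 0, 0, 0, 0, -1], [0, 3.5, 0, 0, 0, 0, -1], [0, 3.5, 0, 0, 0, 0, -1]],
])

```text
t: 14.8
position: [0.4324, 0.1561, 0.0978]
tool_rot: [-0.334, 3.124, 0.0]
contact_force: [0.6, 0.5, -2.4]
gripper_width: 0.0142
grip_force: 60.4
```

arm_command([
  [[0, 3.5, 0, 0, 0, 0, -1], [0, 3.5, 0, 0, 0, 0, -1], [0, 3, 0, 0, 0, 0, -1], [0, 2, 0, 0, 0, 0, -1], [0, 1, 0, 0, 0, 0, -1], [0, 0, 1, 0, 0, 0, -1], [0, 0, 1, 0, 0, 0, -1], [0, 0, 0.8, 0, 0, 0, -1], [0, 0, 0, 0, 0, 0, -1]],
])

```text
t: 15.55
position: [0.4045, 0.2793, 0.067]
tool_rot: [0.334, -3.12, 0.003]
contact_force: [-0.1, -1.1, -2.2]
gripper_width: 0.0145
grip_force: 60.4
```

```bash
python3 - <<'E'
from h import *
plan(case(-118,46,30),192.5)
im2,_=snap('scene','s7'); im,d=snap('top','t7')
a=cv2.resize(im[190:290,170:270],(400,400),interpolation=3)
b=cv2.resize(im2[200:310,355:465],(400,400),interpolation=3)
cv2.imwrite('pics/c7.png',np.hstack([a,b])[:,:,::-1])
E
```

```text
t 15.55 pos [0.4045 0.2793 0.067 ] yaw -167.8 F [-0.1 -1.1 -2.2] w 0.0145 j [ 0.44  0.3  -0.46  0.82 -0.    0.23]
turn deg (tool) [-0.1 -0.3 -0.3] shift cm after turn [0.44 1.25 3.7 ]
```

View pics/c7.png

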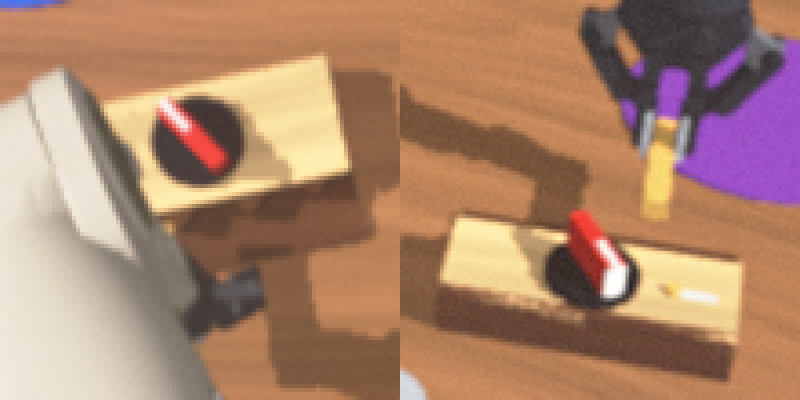

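The bar hangs level, pointing at the case, with its front end at right-crop (655,215). The dial and stud are visible. I'll lower it onto the ledge line of slot +46.

arm_command([
  [[0.44, 1.25, 0, 0, 0, -0.3, -1], [0, 0, 1, 0, 0, 0, -1], [0, 0, 1, 0, 0, 0, -1], [0, 0, 1, 0, 0, 0, -1], [0, 0, 0.5, 0, 0, 0, -1], [0, 0, 0.2, 0, 0, 0, -1], [0, 0, 0, 0, 0, 0, -1], [0, 0, 0, 0, 0, 0, -1]],
])

```text
t: 16.32
position: [0.3991, 0.2923, 0.0323]
tool_rot: [0.345, -3.122, 0.0]
contact_force: [0.0, -0.1, -2.2]
gripper_width: 0.0141
grip_force: 60.4
```

```bash
python3 - <<'E'
from h import *
print(np.round(pix('scene',425,259.5,z=.05),3)); plan(case(-60,46,30),192.5)
E
```

```text
[0.475 0.298 0.05 ]
t 16.32 pos [0.3991 0.2923 0.0323] yaw -167.4 F [ 0.  -0.1 -2.2] w 0.0141 j [ 0.47  0.34 -0.5   0.73 -0.    0.25]
turn deg (tool) [-0.  -0.   0.1] shift cm after turn [-5.6  -0.13  0.23]
```

arm_command([
  [[0, -0.13, 0.2, 0, 0, 0, -1], [-0.5, 0, 0, 0, 0, 0, -1], [-0.5, 0, 0, 0, 0, 0, -1], [-0.5, 0, 0, 0, 0, 0, -1], [-0.5, 0, 0, 0, 0, 0, -1], [-0.5, 0, 0, 0, 0, 0, -1], [-0.5, 0, 0, 0, 0, 0, -1], [-0.5, 0, 0, 0, 0, 0, -1], [0, 0, 0, 0, 0, 0, -1]],
])

```text
t: 17.07
position: [0.435, 0.2993, 0.0306]
tool_rot: [-0.345, 3.121, 0.0]
contact_force: [-0.5, -0.5, -2.0]
gripper_width: 0.0142
grip_force: 60.4
```

```bash
python3 - <<'E'
from h import *
plan(case(-60,46,30),192.5); print(state()['moment'])
E
```

```text
t 17.07 pos [0.435  0.2993 0.0306] yaw -167.4 F [-0.5 -0.5 -2. ] w 0.0142 j [ 0.45  0.4  -0.42  0.76 -0.    0.23]
turn deg (tool) [0.  0.1 0.1] shift cm after turn [-1.95 -0.04  0.06]
[ 0.04938007  0.00681564 -0.00571801]
```

arm_command([
  [[-0.5, 0, 0.05, 0, 0, 0, -1], [-0.5, 0, 0, 0, 0, 0, -1], [-0.5, 0, 0, 0, 0, 0, -1], [-0.4, 0, 0, 0, 0, 0, -1], [0, 0, 0, 0, 0, 0, -1], [0, 0, 0, 0, 0, 0, -0.35], [0, 0, 0, 0, 0, 0, -0.35], [0, 0, 0, 0, 0, 0, -0.35], [0.5, 0, 0, 0, 0, 0, -0.35]],
])

```text
t: 17.82
position: [0.448, 0.3022, 0.0303]
tool_rot: [-0.345, 3.121, 0.001]
contact_force: [0.3, -0.1, -0.7]
gripper_width: 0.0278
grip_force: 0.0
```

```bash
python3 - <<'E'
from h import *
plan(case(-110,46,30),192.5)
im2,_=snap('scene','s8')
b=cv2.resize(im2[200:310,365:475],(500,500),interpolation=3)
cv2.imwrite('pics/c8.png',b[:,:,::-1])
E
```

```text
t 17.82 pos [0.448  0.3022 0.0303] yaw -167.4 F [ 0.3 -0.1 -0.7] w 0.0278 j [ 0.45  0.42 -0.39  0.77 -0.    0.22]
turn deg (tool) [0.  0.1 0.1] shift cm after turn [ 4.38 -0.05  0.03]
```

View pics/c8.png

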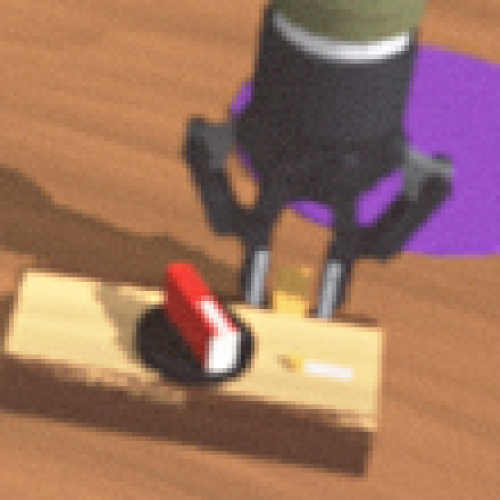

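Bar A sits in the outer slot, at crop (292,290) between the open fingers. Backing off, shutting the fingers and pushing it home.

arm_command([
  [[1.5, 0, 0, 0, 0, 0, -0.35], [1.5, 0, 0, 0, 0, 0, -0.35], [1.4, 0, 0.15, 0, 0, 0, -1], [0, 0, 0, 0, 0, 0, -1], [0, 0, 0, 0, 0, 0, -1], [0, 0, 0, 0, 0, 0, -1], [0, 0, 0, 0, 0, 0, -1], [-0.7, 0, 0, 0, 0, 0, -1], [-0.7, 0, 0, 0, 0, 0, -1], [-0.7, 0, 0, 0, 0, 0, -1], [-0.5, 0, 0, 0, 0, 0, -1]],
])

```text
t: 18.78
position: [0.4307, 0.2983, 0.0283]
tool_rot: [0.345, -3.123, -0.0]
contact_force: [-2.2, -0.4, 1.4]
gripper_width: -0.0001
grip_force: 1.1
```

arm_command([
  [[-0.4, 0, 0, 0, 0, 0, -1], [-0.3, 0, 0, 0, 0, 0, -1], [-0.3, 0, 0, 0, 0, 0, -1], [0, 0, 0, 0, 0, 0, -1]],
])

```text
t: 19.12
position: [0.4401, 0.3003, 0.0283]
tool_rot: [-0.345, 3.122, -0.0]
contact_force: [-0.1, -0.4, 0.2]
gripper_width: 0.0001
grip_force: 0.0
```

```bash
python3 - <<'E'
from h import *
plan(case(-70,46,28.5),192.5)
E
```

```text
t 19.12 pos [0.4401 0.3003 0.0283] yaw -167.4 F [-0.1 -0.4  0.2] w 0.0001 j [ 0.45  0.41 -0.41  0.76 -0.    0.23]
turn deg (tool) [-0.   0.   0.1] shift cm after turn [-0.43 -0.03 -0.02]
```

Push further in small steps, watching the force.

arm_command([
  [[-0.25, 0, 0, 0, 0, 0, -1], [-0.2, 0, 0, 0, 0, 0, -1], [0, 0, 0, 0, 0, 0, -1], [0, 0, 0, 0, 0, 0, -1]],
])

```text
t: 19.45
position: [0.4442, 0.3013, 0.0285]
tool_rot: [-0.346, 3.122, -0.0]
contact_force: [0.7, -0.1, 0.4]
gripper_width: 0.0002
grip_force: 0.0
```

arm_command([
  [[-0.15, 0, 0, 0, 0, 0, -1], [0, 0, 0, 0, 0, 0, -1]],
])

```text
t: 19.62
position: [0.4452, 0.3015, 0.0285]
tool_rot: [0.346, -3.122, 0.0]
contact_force: [-0.7, 0.5, 0.4]
gripper_width: -0.0001
grip_force: 0.5
```

arm_command([
  [[-0.15, 0, 0, 0, 0, 0, -1], [0, 0, 0, 0, 0, 0, -1]],
])

```text
t: 19.78
position: [0.4464, 0.3018, 0.0284]
tool_rot: [0.346, -3.122, 0.0]
contact_force: [-1.8, 0.1, 0.9]
gripper_width: -0.0001
grip_force: 1.1
```

arm_command([
  [[-0.15, 0, 0, 0, 0, 0, -1], [0, 0, 0, 0, 0, 0, -1]],
])

```text
t: 19.95
position: [0.4465, 0.3018, 0.0281]
tool_rot: [0.346, -3.119, 0.001]
contact_force: [-5.4, -0.9, 4.3]
gripper_width: -0.0004
grip_force: 2.7
```

arm_command([
  [[-0.15, 0, 0, 0, 0, 0, -1], [0, 0, 0, 0, 0, 0, -1]],
])

```text
t: 20.12
position: [0.4466, 0.3018, 0.028]
tool_rot: [0.346, -3.117, 0.001]
contact_force: [-8.2, -1.5, 6.1]
gripper_width: 0.0001
grip_force: 4.3
```

```bash
python3 - <<'E'
from h import *
plan(case(-70,46,28.5),192.5)
im2,_=snap('scene','s9')
b=cv2.resize(im2[240:300,395:465],(700,600),interpolation=3)
cv2.imwrite('pics/c9.png',b[:,:,::-1])
E
```

```text
t 20.12 pos [0.4466 0.3018 0.028 ] yaw -167.3 F [-8.2 -1.5  6.1] w 0.0001 j [ 0.44  0.42 -0.39  0.77  0.    0.22]
turn deg (tool) [-0.  -0.3  0.2] shift cm after turn [ 0.24 -0.03 -0.05]
```

View pics/c9.png

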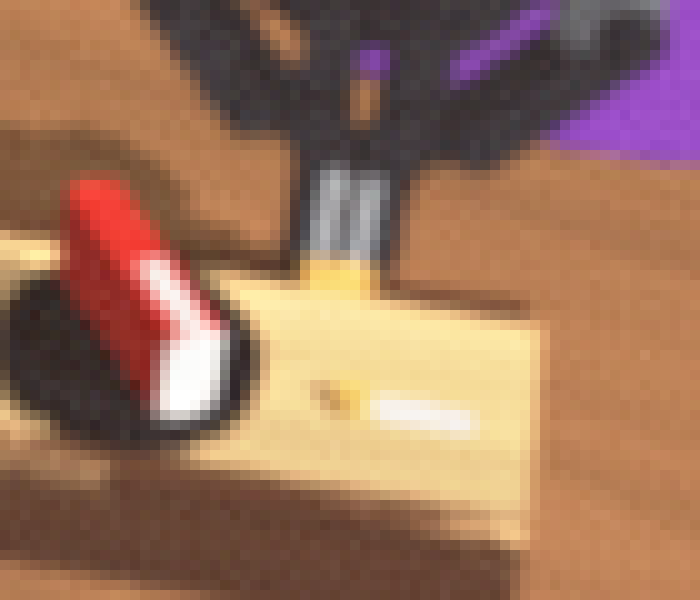

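The bar tail shows at crop (340,265–295) between the roof edge and the shut fingers, and a firm stop was reached at 8 N. I'll compute where the tail is, then go for bar B.

arm_command([
  [[0.6, 0, 0, 0, 0, 0, -1], [1, 0, 0, 0, 0, 0, -1], [1, 0, -1, 0, 0, 0, -0.43], [0, 0, -3, 0, 0, 0, -0.43], [0, 0, -3, 0, 0, 0, -0.43], [0, -2, 0, 0, 0, 4.7, -0.43], [0, -3, 0, 0, 0, 4.7, -0.43], [0, -3, 0, 0, 0, 4.7, -0.43], [0, -3, 0, 0, 0, 4.7, -0.43], [0, -3, 0, 0, 0, 4.7, -0.43], [0, 0, 0, 0, 0, 0, -0.43]],
])

```text
t: 21.08
position: [0.4295, 0.154, 0.0984]
tool_rot: [0.309, 3.126, -0.003]
contact_force: [-0.0, 1.4, 0.2]
gripper_width: 0.0245
grip_force: 0.0
```

```bash
python3 - <<'E'
from h import *
im,d=snap('top','t10'); im2,_=snap('scene','s10')
B=np.array([.5181,-.2771]); t=B-.02*np.array([.981,-.193])
plan([*t,.08],168.8)
def tocase(p):
    a=np.radians(CY); q=(p[:2]-CO)*1000; return np.round([np.cos(a)*q[0]+np.sin(a)*q[1],-np.sin(a)*q[0]+np.cos(a)*q[1]],1)
print('tail (scene, prev)',tocase(pix('scene',395+33.8,240+25.8,z=.022)))
a=cv2.resize(im[190:270,170:270],(500,400),interpolation=3)
b=cv2.resize(im[185:270,395:480],(300,300),interpolation=3)
c=cv2.resize(im2[245:305,395:465],(300,257),interpolation=3)
x=np.zeros((600,800,3),np.uint8); x[:400,:500]=a; x[:300,500:]=b; x[300:557,500:]=c
cv2.imwrite('pics/c10.png',x[:,:,::-1])
E
```

```text
t 21.18 pos [0.4306 0.1569 0.0987] yaw 169.0 F [ 0.3 -0.1 -0.2] w 0.0244 j [ 0.17  0.2  -0.5   0.87 -0.    0.37]
turn deg (tool) [0.  0.1 0.2] shift cm after turn [-15.02 -40.87   1.87]
tail (scene, prev) [-55.8  47.7]
```

View pics/c10.png

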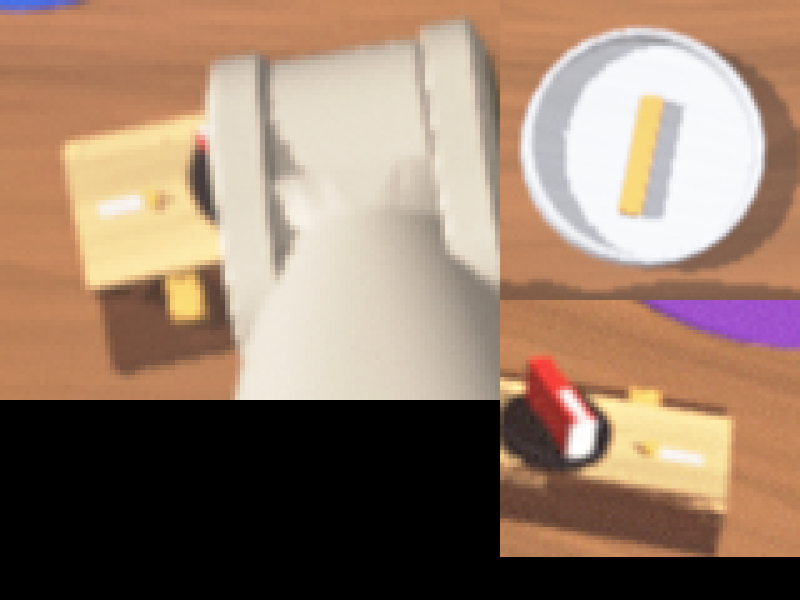

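Top view: bar A's tail end is at crop (188,320) with the roof edge at (185,273). Bar B is clear in the dish, ends (651,97) and (630,214).

```bash
python3 - <<'E'
from h import *
def tocase(p):
    a=np.radians(CY); q=(p[:2]-CO)*1000; return np.round([np.cos(a)*q[0]+np.sin(a)*q[1],-np.sin(a)*q[0]+np.cos(a)*q[1]],1)
A=lambda x,y,z:pix('top',170+x/5-.4,190+y/5-.4,z=z)
print('tail',tocase(A(188,321,.022)),'roof edge',tocase(A(182,273,.031)),tocase(A(90,290,.031)))
f=lambda x,y:pix('top',395+(x-500)/3.529-.36,185+y/3.529-.36,z=.021)
p,q=f(651,97),f(630,214); c=(p+q)/2; dr=(p-q)/np.linalg.norm(p-q); print('B',c,np.linalg.norm(p-q),np.degrees(np.arctan2(dr[1],dr[0])))
plan([*(c-.02*dr)[:2],.08],168.8)
E
```

```text
tail [-60.1  45.5] roof edge [-37.   42.5] [-35.3  89.5]
B [ 0.51721197 -0.27670816  0.021     ] 0.08825448349639163 -12.081192962358013
t 21.18 pos [0.4306 0.1569 0.0987] yaw 169.0 F [ 0.3 -0.1 -0.2] w 0.0244 j [ 0.17  0.2  -0.5   0.87 -0.    0.37]
turn deg (tool) [0.  0.1 0.2] shift cm after turn [-14.92 -40.82   1.87]
```

Bar A is home: its tail is about 24 mm out of the mouth. Now bar B.

arm_command([
  [[0, -2, 0, 0, 0, 0, -0.43], [-0.5, -3.5, 0, 0, 0, 0, -0.43], [-0.9, -3.6, 0, 0, 0, 0, -0.43], [-1.5, -3.6, 0, 0, 0, 0, -0.43], [-1.5, -3.6, 0, 0, 0, 0, -0.43], [-1.5, -3.6, 0, 0, 0, 0, -0.43], [-1.5, -3.6, 0, 0, 0, 0, -0.43], [-1.5, -3.6, 0, 0, 0, 0, -0.43], [-1.5, -3.6, 0, 0, 0, 0, -0.43], [-1.5, -3.6, 0, 0, 0, 0, -0.43], [-1.5, -3.4, 0, 0, 0, 0, -0.43], [-1.5, -3, 0, 0, 0, 0, -0.43]],
])

```text
t: 22.18
position: [0.5013, -0.2718, 0.0985]
tool_rot: [0.295, 3.126, -0.001]
contact_force: [0.3, -0.3, 0.3]
gripper_width: 0.0247
grip_force: 0.0
```

```bash
python3 - <<'E'
from h import *
plan([.4977,-.2726,.08],168.5)
E
```

```text
t 22.18 pos [ 0.5013 -0.2718  0.0985] yaw 169.2 F [ 0.3 -0.3  0.3] w 0.0247 j [-0.64  0.39 -0.23  0.95 -0.   -0.45]
turn deg (tool) [-0.   0.1  0.7] shift cm after turn [ 0.34 -0.15  1.85]
```

arm_command([
  [[0, 0, 0.5, 0, 0, 0.7, -0.35], [0, 0, 1.3, 0, 0, 0, -0.35], [0, 0, 0, 0, 0, 0, -0.35]],
])

```text
t: 22.43
position: [0.4997, -0.2689, 0.0782]
tool_rot: [-0.315, -3.123, -0.002]
contact_force: [-0.6, 0.5, -0.1]
gripper_width: 0.0275
grip_force: 0.0
```

```bash
python3 - <<'E'
from h import *
plan([.4977,-.2726,.0265],168.5)
E
```

```text
t 22.43 pos [ 0.4997 -0.2689  0.0782] yaw 168.5 F [-0.6  0.5 -0.1] w 0.0275 j [-0.64  0.41 -0.26  0.91  0.   -0.43]
turn deg (tool) [ 0.1 -0.1 -0. ] shift cm after turn [ 0.13 -0.4   5.17]
```

arm_command([
  [[0.1, -0.4, 0, 0, 0, 0, -0.35], [0, 0, 1, 0, 0, 0, -0.35], [0, 0, 1, 0, 0, 0, -0.35], [0, 0, 1, 0, 0, 0, -0.35], [0, 0, 1, 0, 0, 0, -0.35], [0, 0, 0.7, 0, 0, 0, -0.35], [0, 0, 0.3, 0, 0, 0, -0.35], [0, 0, 0.1, 0, 0, 0, -0.35], [0, 0, 0, 0, 0, 0, -0.35]],
])

```text
t: 23.18
position: [0.4982, -0.2736, 0.0291]
tool_rot: [-0.316, -3.125, -0.0]
contact_force: [0.0, -0.0, -0.1]
gripper_width: 0.0278
grip_force: 0.0
```

arm_command([
  [[0, 0, 0, 0, 0, 0, -1], [0, 0, 0, 0, 0, 0, -1], [0, 0, 0, 0, 0, 0, -1], [0, 0, 0, 0, 0, 0, -1], [0, 0, 0, 0, 0, 0, -1], [0, 0, 0, 0, 0, 0, -1]],
])

```text
t: 23.68
position: [0.4986, -0.2739, 0.03]
tool_rot: [0.316, 3.125, -0.001]
contact_force: [-0.1, 1.7, 4.3]
gripper_width: 0.0142
grip_force: 60.4
```

arm_command([
  [[0, 0, -1, 0, 0, 0, -1], [0, 0, -2, 0, 0, 0, -1], [0, 0, -2, 0, 0, 0, -1], [0, 0, -2, 0, 0, 0, -1], [0, 0, 0, 0, 0, -4.8, -1], [0, 0, 0, 0, 0, -4.8, -1], [0, 0, 0, 0, 0, -4.8, -1], [0, 0, 0, 0, 0, -4.8, -1], [0, 0, 0, 0, 0, -4.8, -1], [0, 0, 0, 0, 0, 0, -1]],
])

```text
t: 24.52
position: [0.498, -0.2735, 0.0996]
tool_rot: [0.343, -3.122, -0.0]
contact_force: [-0.1, -1.2, -3.1]
gripper_width: 0.0139
grip_force: 59.7
```

```bash
python3 - <<'E'
from h import *
plan(case(-118,-46,90),192.5)
E
```

```text
t 24.52 pos [ 0.498  -0.2735  0.0996] yaw -167.4 F [-0.1 -1.2 -3.1] w 0.0139 j [-0.64  0.39 -0.23  0.95 -0.   -0.86]
turn deg (tool) [ 0.  -0.   0.1] shift cm after turn [-2.4  48.05  0.96]
```

arm_command([
  [[0, 1.5, 0, 0, 0, 0, -1], [-0.2, 3, 0, 0, 0, 0, -1], [-0.2, 3.5, 0, 0, 0, 0, -1], [-0.2, 3.5, 0, 0, 0, 0, -1], [-0.2, 3.5, 0, 0, 0, 0, -1], [-0.2, 3.5, 0, 0, 0, 0, -1], [-0.2, 3.5, 0, 0, 0, 0, -1], [-0.2, 3.5, 0, 0, 0, 0, -1], [-0.2, 3.5, 0, 0, 0, 0, -1], [-0.2, 3.5, 0, 0, 0, 0, -1], [-0.2, 3.5, 0, 0, 0, 0, -1], [-0.2, 3.5, 0, 0, 0, 0, -1]],
])

```text
t: 25.52
position: [0.434, 0.1183, 0.0998]
tool_rot: [-0.336, 3.123, -0.0]
contact_force: [0.2, -0.0, -2.2]
gripper_width: 0.0141
grip_force: 59.7
```

arm_command([
  [[-0.2, 3, 0, 0, 0, 0, -1], [0, 2.5, 0, 0, 0, 0, -1], [0, 1.5, 0, 0, 0, 0, -1], [0, 1, 0, 0, 0, 0, -1], [0, 0, 1, 0, 0, 0, -1], [0, 0, 1, 0, 0, 0, -1], [0, 0, 1, 0, 0, 0, -1], [0, 0, 0, 0, 0, 0, -1]],
])

```text
t: 26.18
position: [0.4181, 0.1947, 0.0679]
tool_rot: [0.337, -3.12, 0.001]
contact_force: [-0.6, 0.6, -2.2]
gripper_width: 0.014
grip_force: 59.7
```

```bash
python3 - <<'E'
from h import *
plan(case(-118,-46,32),192.5)
E
```

```text
t 26.18 pos [0.4181 0.1947 0.0679] yaw -167.7 F [-0.6  0.6 -2.2] w 0.014 j [ 0.26  0.24 -0.53  0.8  -0.    0.05]
turn deg (tool) [-0.  -0.2 -0.2] shift cm after turn [-0.06  0.61  3.59]
```

arm_command([
  [[0, 0.6, 0, 0, 0, -0.2, -1], [0, 0, 1, 0, 0, 0, -1], [0, 0, 1, 0, 0, 0, -1], [0, 0, 0.8, 0, 0, 0, -1], [0, 0, 0.5, 0, 0, 0, -1], [0, 0, 0.2, 0, 0, 0, -1], [0, 0, 0, 0, 0, 0, -1], [0, 0, 0, 0, 0, 0, -1]],
])

```text
t: 26.85
position: [0.4183, 0.2012, 0.0347]
tool_rot: [-0.345, 3.122, -0.0]
contact_force: [0.6, -0.8, -1.7]
gripper_width: 0.014
grip_force: 59.8
```

```bash
python3 - <<'E'
from h import *
plan(case(-60,-46,32),192.5)
E
```

```text
t 26.85 pos [0.4183 0.2012 0.0347] yaw -167.4 F [ 0.6 -0.8 -1.7] w 0.014 j [ 0.28  0.29 -0.57  0.71 -0.    0.05]
turn deg (tool) [-0.   0.   0.1] shift cm after turn [-5.69 -0.02  0.27]
```

arm_command([
  [[0, 0, 0.2, 0, 0, 0, -1], [-0.5, 0, 0, 0, 0, 0, -1], [-0.5, 0, 0, 0, 0, 0, -1], [-0.5, 0, 0, 0, 0, 0, -1], [-0.5, 0, 0, 0, 0, 0, -1], [-0.5, 0, 0, 0, 0, 0, -1], [-0.5, 0, 0, 0, 0, 0, -1], [-0.5, 0, 0, 0, 0, 0, -1], [0, 0, 0, 0, 0, 0, -1]],
])

```text
t: 27.6
position: [0.4538, 0.2092, 0.0326]
tool_rot: [-0.345, 3.121, 0.0]
contact_force: [0.7, -0.3, -1.7]
gripper_width: 0.0139
grip_force: 59.8
```

```bash
python3 - <<'E'
from h import *
plan(case(-60,-46,32),192.5)
E
```

```text
t 27.6 pos [0.4538 0.2092 0.0326] yaw -167.4 F [ 0.7 -0.3 -1.7] w 0.0139 j [ 0.27  0.35 -0.49  0.73 -0.    0.05]
turn deg (tool) [-0.   0.1  0.1] shift cm after turn [-2.06 -0.03  0.06]
```

arm_command([
  [[-0.5, 0, 0.05, 0, 0, 0, -1], [-0.5, 0, 0, 0, 0, 0, -1], [-0.5, 0, 0, 0, 0, 0, -1], [-0.4, 0, 0, 0, 0, 0, -1], [0, 0, 0, 0, 0, 0, -1], [0, 0, 0, 0, 0, 0, -0.35], [0, 0, 0, 0, 0, 0, -0.35], [0, 0, 0, 0, 0, 0, -0.35], [0.5, 0, 0, 0, 0, 0, -0.35]],
])

```text
t: 28.35
position: [0.4668, 0.2121, 0.0323]
tool_rot: [-0.345, 3.121, 0.0]
contact_force: [-0.7, -0.2, -0.2]
gripper_width: 0.0277
grip_force: 0.0
```

arm_command([
  [[1.5, 0, 0, 0, 0, 0, -0.35], [1.5, 0, 0, 0, 0, 0, -0.35], [1.4, 0, 0.3, 0, 0, 0, -1], [0, 0, 0, 0, 0, 0, -1], [0, 0, 0, 0, 0, 0, -1], [0, 0, 0, 0, 0, 0, -1], [0, 0, 0, 0, 0, 0, -1], [-0.7, 0, 0, 0, 0, 0, -1], [-0.7, 0, 0, 0, 0, 0, -1], [-0.7, 0, 0, 0, 0, 0, -1], [-0.5, 0, 0, 0, 0, 0, -1], [0, 0, 0, 0, 0, 0, -1]],
])

```text
t: 29.35
position: [0.4502, 0.2083, 0.0289]
tool_rot: [-0.345, 3.121, 0.0]
contact_force: [-0.0, 0.2, 0.0]
gripper_width: 0.0001
grip_force: 0.0
```

```bash
python3 - <<'E'
from h import *
plan(case(-67.5,-46,28.5),192.5)
E
```

```text
t 29.35 pos [0.4502 0.2083 0.0289] yaw -167.4 F [-0.   0.2  0. ] w 0.0001 j [ 0.27  0.35 -0.5   0.72 -0.    0.05]
turn deg (tool) [-0.   0.1  0.1] shift cm after turn [-1.68 -0.03  0.04]
```

arm_command([
  [[-0.5, 0, 0, 0, 0, 0, -1], [-0.4, 0, 0, 0, 0, 0, -1], [-0.3, 0, 0, 0, 0, 0, -1], [-0.2, 0, 0, 0, 0, 0, -1], [0, 0, 0, 0, 0, 0, -1]],
])

```text
t: 29.77
position: [0.4627, 0.2112, 0.0289]
tool_rot: [-0.346, 3.122, -0.0]
contact_force: [0.2, 0.1, 0.6]
gripper_width: -0.0004
grip_force: 0.0
```

arm_command([
  [[-0.15, 0, 0, 0, 0, 0, -1], [-0.15, 0, 0, 0, 0, 0, -1], [0, 0, 0, 0, 0, 0, -1]],
])

```text
t: 30.02
position: [0.4651, 0.2117, 0.0289]
tool_rot: [-0.346, 3.122, -0.0]
contact_force: [-0.8, -0.4, -0.2]
gripper_width: -0.0002
grip_force: 0.5
```

arm_command([
  [[-0.15, 0, 0, 0, 0, 0, -1], [0, 0, 0, 0, 0, 0, -1]],
])

```text
t: 30.18
position: [0.4664, 0.212, 0.0289]
tool_rot: [0.346, -3.122, 0.0]
contact_force: [-1.6, -0.4, -0.5]
gripper_width: -0.0002
grip_force: 0.6
```

arm_command([
  [[-0.15, 0, 0, 0, 0, 0, -1], [0, 0, 0, 0, 0, 0, -1]],
])

```text
t: 30.35
position: [0.4665, 0.2121, 0.0287]
tool_rot: [0.346, -3.12, 0.001]
contact_force: [-4.6, -1.2, 3.7]
gripper_width: -0.0002
grip_force: 2.4
```

```bash
python3 - <<'E'
from h import *
plan(case(-67.5,-46,28.5),192.5)
E
```

```text
t 30.35 pos [0.4665 0.2121 0.0287] yaw -167.4 F [-4.6 -1.2  3.7] w -0.0002 j [ 0.27  0.38 -0.46  0.74 -0.    0.05]
turn deg (tool) [-0.  -0.2  0.1] shift cm after turn [-0.01 -0.04  0.02]
```

arm_command([
  [[-0.1, 0, 0, 0, 0, 0, -1], [0.8, 0, 0, 0, 0, 0, -1], [1, 0, 0, 0, 0, 0, -1], [1, 0, -1, 0, 0, 0, 0], [0, 0, -3, 0, 0, 0, 0], [0, 0, -3, 0, 0, 0, 0], [0, 0, -2, 0, 0, -5.9, 0], [0, 0, 0, 0, 0, -5.9, 0], [0, 0, 0, 0, 0, -5.9, 0], [0, 0, 0, 0, 0, -5.9, 0], [0, 0, 0, 0, 0, -5.8, 0], [0, 0, 0, 0, 0, 0, 0]],
])

```text
t: 31.35
position: [0.4414, 0.2064, 0.1191]
tool_rot: [-1.13, 2.93, -0.0]
contact_force: [0.0, 0.5, -1.1]
gripper_width: 0.043
grip_force: 0.0
```

```bash
python3 - <<'E'
from h import *
plan([.526,.2718,.1],221.9)
im,d=snap('top','t11')
a=cv2.resize(im[190:270,170:270],(750,600),interpolation=3)
cv2.imwrite('pics/c11.png',a[:,:,::-1])
E
```

```text
t 31.35 pos [0.4414 0.2064 0.1191] yaw -137.8 F [ 0.   0.5 -1.1] w 0.043 j [ 0.27  0.23 -0.41  0.94 -0.   -0.46]
turn deg (tool) [-0.   0.1  0.3] shift cm after turn [-10.66  -0.78   1.91]
```

View pics/c11.png

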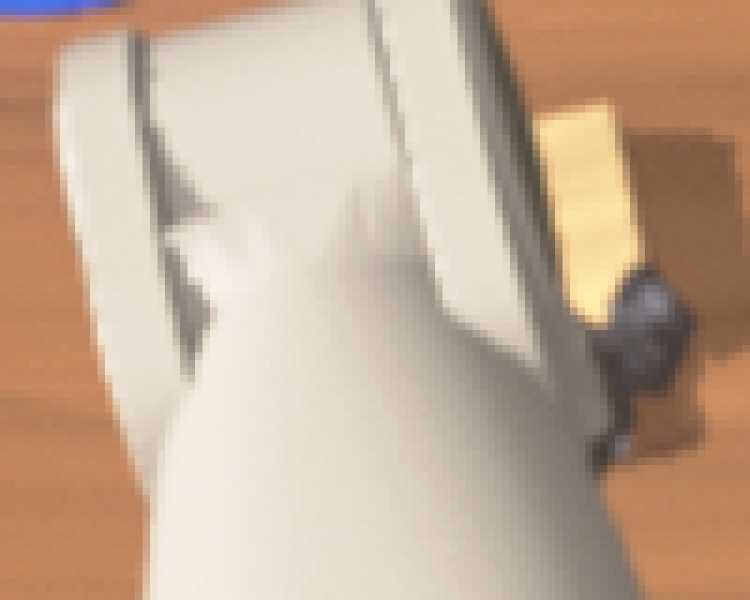

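The view is blocked by the arm, and that was my last picture (14), so checks from here are numeric. I'll segment the bar colour in the scene image to see both tails.

```bash
cat >> h.py <<'E'
def tocase(p):
    a=np.radians(CY); q=(np.array(p)[:2]-CO)*1000; return np.round([np.cos(a)*q[0]+np.sin(a)*q[1],-np.sin(a)*q[0]+np.cos(a)*q[1]],1)
E
python3 - <<'E'
from h import *
im2,d=snap('scene','s11')
hsv=cv2.cvtColor(im2,cv2.COLOR_RGB2HSV)
old=cv2.cvtColor(cv2.imread('pics/s10.png'),cv2.COLOR_BGR2HSV)
for name,h in(('s10',old),('s11',hsv)):
  for y in(46,-46):
    print(name,y)
    for x in range(-72,-40,3):
        u,v=proj('scene',case(x,y,22)); px=h[int(round(v)),int(round(u))]; print(x,px.tolist(),end=' ')
    print()
E
```

```text
s10 46
-72 [11, 136, 189] -69 [12, 137, 188] -66 [12, 134, 190] -63 [11, 133, 192] -60 [14, 145, 208] -57 [14, 145, 208] -54 [20, 142, 242] -51 [24, 137, 251] -48 [23, 131, 251] -45 [23, 101, 252] -42 [23, 101, 252] 
s10 -46
-72 [12, 135, 198] -69 [12, 137, 193] -66 [13, 137, 193] -63 [13, 137, 193] -60 [12, 137, 194] -57 [13, 141, 190] -54 [12, 137, 162] -51 [12, 137, 162] -48 [12, 137, 128] -45 [16, 121, 160] -42 [18, 111, 188] 
s11 46
-72 [12, 134, 189] -69 [12, 139, 191] -66 [12, 138, 186] -63 [12, 136, 190] -60 [15, 139, 209] -57 [15, 139, 209] -54 [19, 145, 243] -51 [24, 137, 251] -48 [23, 132, 251] -45 [23, 100, 252] -42 [23, 100, 252] 
s11 -46
-72 [12, 136, 199] -69 [12, 136, 197] -66 [12, 134, 189] -63 [12, 134, 189] -60 [13, 139, 203] -57 [18, 142, 237] -54 [22, 140, 249] -51 [22, 140, 249] -48 [23, 136, 251] -45 [19, 133, 238] -42 [17, 118, 214]
```

Both tails end at about x = -59, so both bars are home. On to the dial.

arm_command([
  [[-2, -0.2, 0, 0, 0, 0.3, 0], [-2, -0.2, 0, 0, 0, 0, 0], [-2, -0.2, 0, 0, 0, 0, 0], [-2, -0.2, 0, 0, 0, 0, 0], [-1.7, 0, 0, 0, 0, 0, 0], [-1, 0, 0, 0, 0, 0, 0], [0, 0, 0.5, 0, 0, 0, 0], [0, 0, 0.5, 0, 0, 0, 0], [0, 0, 0, 0, 0, 0, 0]],
])

```text
t: 32.2
position: [0.525, 0.271, 0.1072]
tool_rot: [1.116, -2.933, 0.0]
contact_force: [0.9, -0.3, 0.1]
gripper_width: 0.0429
grip_force: 0.0
```

```bash
python3 - <<'E'
from h import *
plan([.526,.2718,.0645],221.9)
E
```

```text
t 32.2 pos [0.525  0.271  0.1072] yaw -138.3 F [ 0.9 -0.3  0.1] w 0.0429 j [ 0.34  0.42 -0.15  1.   -0.   -0.39]
turn deg (tool) [ 0.1 -0.2 -0.2] shift cm after turn [-0.13 -0.01  4.27]
```

arm_command([
  [[-0.1, 0, 1, 0, 0, 0, 0], [0, 0, 1, 0, 0, 0, 0], [0, 0, 1, 0, 0, 0, 0], [0, 0, 0.7, 0, 0, 0, 0], [0, 0, 0.4, 0, 0, 0, 0], [0, 0, 0.1, 0, 0, 0, 0], [0, 0, 0, 0, 0, 0, 0], [0, 0, 0, 0, 0, 0, -0.5], [0, 0, 0, 0, 0, 0, -1], [0, 0, 0, 0, 0, 0, -1], [0, 0, 0, 0, 0, 0, -1], [0, 0, 0, 0, 0, 0, -1]],
])

```text
t: 33.2
position: [0.5269, 0.274, 0.0678]
tool_rot: [-1.121, 2.934, 0.005]
contact_force: [-3.1, 4.7, 3.4]
gripper_width: 0.01
grip_force: 60.1
```

arm_command([
  [[0, 0, 0, 0, 0, 0, -1], [0, 0, 0, 0, 0, 0, -1]],
])

```text
t: 33.37
position: [0.527, 0.274, 0.0678]
tool_rot: [-1.121, 2.934, 0.004]
contact_force: [-3.4, 4.8, 3.4]
gripper_width: 0.0104
grip_force: 60.1
```

arm_command([
  [[0, 0.2, 0, 0, 0, 0, -1], [0, 0, 0, 0, 0, -6, -1], [0, 0, 0, 0, 0, -6, -1], [0, 0, 0, 0, 0, -6, -1], [0, 0, 0, 0, 0, -6, -1], [0, 0, 0, 0, 0, -6, -1], [0, 0, 0, 0, 0, -6, -1], [0, 0, 0, 0, 0, -6, -1], [0, 0, 0, 0, 0, -6, -1], [0, 0, 0, 0, 0, -6, -1], [0, 0, 0, 0, 0, -6, -1], [0, 0, 0, 0, 0, 0, -1]],
])

```text
t: 34.37
position: [0.5274, 0.274, 0.0678]
tool_rot: [-2.438, 1.979, -0.003]
contact_force: [1.8, -0.5, 1.7]
gripper_width: 0.0101
grip_force: 60.0
```

```bash
python3 - <<'E'
from h import *
plan([.526,.2718,.0645],282.5); print(state()['grip_force'],state()['moment'])
E
```

```text
t 34.37 pos [0.5274 0.274  0.0678] yaw -78.1 F [ 1.8 -0.5  1.7] w 0.0101 j [ 0.34  0.46 -0.2   0.91 -0.   -1.43]
turn deg (tool) [-0.2 -0.  -0.6] shift cm after turn [0.19 0.18 0.33]
59.98381018638611 [-0.09269396 -0.42878702  0.12843855]
```

Turn the last 0.6°, release and rise.

arm_command([
  [[0, 0, 0, 0, 0, -0.6, -1], [0, 0, 0, 0, 0, 0, -1], [0, 0, 0, 0, 0, 0, 0], [0, 0, 0, 0, 0, 0, 0], [0, 0, 0, 0, 0, 0, 0], [0, 0, 0, 0, 0, 0, 0], [0, 0, -1, 0, 0, 0, 0], [0, 0, -2.5, 0, 0, 0, 0], [0, 0, -2.5, 0, 0, 0, 0], [0, 0, -1, 0, 0, 0, 0]],
])

```text
t: 35.2
position: [0.5274, 0.2746, 0.1407]
tool_rot: [-2.444, 1.968, -0.003]
contact_force: [0.3, -0.1, 0.6]
gripper_width: 0.0428
grip_force: 0.0
```

arm_command([
  [[0, 0, 0, 0, 0, 7, 0], [0, 0, 0, 0, 0, 7, 0], [0, 0, 0, 0, 0, 7, 0], [0, 0, 0, 0, 0, 7, 0], [0, 0, 0, 0, 0, 7, 0], [0, 0, 0, 0, 0, 7, 0], [0, 0, 0, 0, 0, 7, 0], [0, 0, 0, 0, 0, 7, 0], [0, 0, 0, 0, 0, 7, 0], [0, 0, 0, 0, 0, 7, 0], [0, 0, 0, 0, 0, 7, 0], [0, 0, 0, 0, 0, 7, 0]],
])

```text
t: 36.2
position: [0.5258, 0.274, 0.137]
tool_rot: [0.491, -3.103, 0.0]
contact_force: [-0.0, 0.5, 0.7]
gripper_width: 0.0425
grip_force: 0.0
```

```bash
python3 - <<'E'
from h import *
plan([.45,.16,.14],155.5)
im2,d=snap('scene','s12'); im,dt=snap('top','t12')
h=cv2.cvtColor(im2,cv2.COLOR_RGB2HSV)
red=cv2.inRange(h,(0,170,120),(6,255,255))|cv2.inRange(h,(174,170,120),(180,255,255))
red[:240]=0; red[310:]=0; ys,xs=np.where(red[:,360:460]>0); xs=xs+360
if len(xs): print('red px',len(xs),'span',xs.min(),xs.max(),ys.min(),ys.max())
# expected ridge outline top corners in scene if dial=0
D=CO+0
for (x,y) in((-3,-27),(9,-27),(9,27),(-3,27)): print('exp',np.round(proj('scene',case(x+1.5,y+1.5,63)),1))
# lid fin on mat via orange colour
for cam,img,dd in(('top',im,dt),('scene',im2,d)):
    h=cv2.cvtColor(img,cv2.COLOR_RGB2HSV); o=cv2.inRange(h,(5,190,200),(14,255,255)); n,l,s,c=cv2.connectedComponentsWithStats(o)
    for i in range(1,n):
        if s[i,4]>15: print(cam,'orange',s[i],np.round(pix(cam,*c[i],z=.044),4))
E
```

```text
t 36.2 pos [0.5258 0.274  0.137 ] yaw -162.0 F [-0.   0.5  0.7] w 0.0425 j [ 0.35  0.4  -0.11  1.06  0.    0.03]
turn deg (tool) [-0.  -0.  42.5] shift cm after turn [  2.17 -13.52  -0.3 ]
red px 231 span 396 419 262 276
exp [396.6 261.1]
exp [395.9 264.4]
exp [420.5 268.6]
exp [420.9 265.2]
```

The ridge's red span matches the outline expected for dial = 0. I'll retract sideways to see the lid.

arm_command([
  [[1, 0, 0, 0, 0, 7, 0], [1, 0, 0, 0, 0, 7, 0], [1, 0, 0, 0, 0, 7, 0], [1, 0, 0, 0, 0, 7, 0], [1, 0, 0, 0, 0, 7, 0], [1, 0, 0, 0, 0, 7.5, 0], [1, 0, 0, 0, 0, 0, 0], [1, 0, 0, 0, 0, 0, 0], [0, 0, 0, 0, 0, 0, 0]],
])

```text
t: 37.05
position: [0.4472, 0.2818, 0.1369]
tool_rot: [-0.639, -3.075, 0.001]
contact_force: [-1.0, -0.6, -0.9]
gripper_width: 0.0431
grip_force: 0.0
```

```bash
python3 - <<'E'
from h import *
s=st()
im2,d=snap('scene','s13'); im,dt=snap('top','t13')
for cam,img in(('top',im),('scene',im2),('top',cv2.imread('pics/top0.png')[:,:,::-1])):
    h=cv2.cvtColor(np.ascontiguousarray(img),cv2.COLOR_RGB2HSV); o=cv2.inRange(h,(3,185,180),(14,255,255)); n,l,st_,c=cv2.connectedComponentsWithStats(o)
    for i in range(1,n):
        if st_[i,4]>12:
            m=(l==i); ys,xs=np.where(m); (cx,cy),(w,hh),ang=cv2.minAreaRect(np.c_[xs,ys].astype(np.float32))
            print(cam,st_[i],c[i],np.round(pix(cam,*c[i],z=.044),4),np.round(pix(cam,*c[i],z=.058),4),round(w,1),round(hh,1),round(ang,1))
# lid rim by depth in top
v,u=np.mgrid[180:280,270:385]
P=np.array([pix('top',a,b,d=dt[b,a]) for a,b in zip(u.ravel(),v.ravel())])
Q=P[(P[:,2]>.010)&(P[:,2]<.03)]
print(len(Q), cv2.minEnclosingCircle(Q[:,:2].astype(np.float32)),np.median(Q,0))
E
```

```text
t 37.05 p [0.4472 0.2818 0.1369] rot [-6.390e-01 -3.075e+00  1.000e-03] F [-1.  -0.6 -0.9] w 0.0431 g 0.0
R
 [[-0.917  0.398 -0.001]
 [ 0.398  0.917 -0.   ]
 [ 0.001 -0.001 -1.   ]]
scene [325 221  12  12  79] [331.21518987 226.25316456] [0.4484 0.0474 0.044 ] [0.4665 0.0555 0.058 ] 7.6 13.4 63.4
4226 ((0.5177277326583862, -0.006589412689208984), 0.14105941355228424) [0.50249264 0.00596304 0.01783047]
```

```bash
python3 - <<'E'
from h import *
def fin(name,cam,roi):
    img=cv2.imread(f'pics/{name}.png'); h=cv2.cvtColor(img,cv2.COLOR_BGR2HSV); o=cv2.inRange(h,(4,165,200),(16,255,255)); m=np.zeros_like(o); m[roi[0]:roi[1],roi[2]:roi[3]]=255; o&=m
    n,l,s,c=cv2.connectedComponentsWithStats(o)
    for i in range(1,n):
        if s[i,4]>8:
            ys,xs=np.where(l==i); print(name,s[i],np.round(c[i],1),np.round(pix(cam,*c[i],z=.044)[:2],4),np.round(cv2.minAreaRect(np.c_[xs,ys].astype(np.float32))[2],1))
for n in('top0',): fin(n,'top',(180,280,390,490))
for n in('t5','t7','t10','t13'): fin(n,'top',(170,290,270,390))
for n in('s6','s7','s10','s12','s13'): fin(n,'scene',(190,280,240,360))
img=cv2.imread('pics/t13.png'); h=cv2.cvtColor(img,cv2.COLOR_BGR2HSV); 
print('grey-on-mat count', {n:int(cv2.inRange(cv2.cvtColor(cv2.imread(f'pics/{n}.png'),cv2.COLOR_BGR2HSV)[180:280,275:380],(0,0,120),(30,50,255)).sum()//255) for n in('t5','t10','t13')})
print('exp fin',proj('top',[.463,.0245,.044]),proj('scene',[.463,.0245,.04]))
cv2.imwrite('pics/v13.png',cv2.resize(img[175:285,270:400],(650,550),interpolation=3))
E
```

```text
top0 [424 243   8  13  44] [427.3 249.2] [ 0.4603 -0.2522] 21.8
t5 [315 243   7  13  41] [318.  248.7] [0.4627 0.0215] 21.8
t7 [308 255   8  12  41] [311.8 260.6] [0.4327 0.0371] 26.6
t10 [309 255   7  12  38] [311.9 260.2] [0.4337 0.0366] 26.6
t13 [308 255   8  12  37] [311.7 260.4] [0.4331 0.0372] 26.6
s6 [314 224  14  14  86] [320.3 230. ] [0.4758 0.0303] 68.2
s7 [325 220  13  14  90] [330.3 225.9] [0.4482 0.0448] 58.0
s10 [325 220  12  14  80] [330.5 226. ] [0.4483 0.0454] 66.8
s12 [325 220  13  14  77] [330.4 225.5] [0.4464 0.0441] 59.0
s13 [325 220  12  14  97] [330.5 226.9] [0.4518 0.0469] 59.0
grey-on-mat count {'t5': 4807, 't10': 4104, 't13': 4038}
exp fin (np.float64(316.76171557630477), np.float64(248.54566452260858)) (np.float64(320.46545112707776), np.float64(228.05183284380618))
```

The lid was knocked about 33 mm, fin from (.463,.022) to (.433,.037), somewhere around t≈12–15. I'll check its centre and yaw numerically.

```bash
python3 - <<'E'
from h import *
for n in('t5','t13','t10'):
    img=cv2.imread(f'pics/{n}.png'); h=cv2.cvtColor(img,cv2.COLOR_BGR2HSV)
    o=cv2.inRange(h,(0,0,130),(180,70,255)); m=np.zeros_like(o); m[186:290,275:372]=255; o&=m
    if n=='t5': o[:,362:]=0
    o=cv2.morphologyEx(o,cv2.MORPH_OPEN,np.ones((5,5),np.uint8))
    k,l,s,c=cv2.connectedComponentsWithStats(o); i=1+s[1:,4].argmax()
    print(n,s[i],c[i])
    cs,_=cv2.findContours((l==i).astype(np.uint8),0,1); cs=max(cs,key=cv2.contourArea)
    e=cv2.fitEllipse(cv2.convexHull(cs)); print(' ellipse',np.round(e[0],1),np.round(e[1],1),np.round(pix('top',*e[0],z=.016)[:2],4))
    # fin outline PCA on soft orange weight
    hh=h[240:272,300:330].astype(float); w=np.clip((hh[...,1]-90)/110,0,1)*(hh[...,0]<14)*(hh[...,2]>180)
    ys,xs=np.mgrid[240:272,300:330]; P=np.array([pix('top',a,b,z=.044)[:2] for a,b in zip(xs.ravel(),ys.ravel())]); W=w.ravel()
    mu=(P*W[:,None]).sum(0)/W.sum(); C=((P-mu).T*W)@(P-mu)/W.sum(); ev,V=np.linalg.eigh(C); v=V[:,1]; print(' fin',np.round(mu,4),'dir',np.round(np.degrees(np.arctan2(v[1],v[0]))%180,1),np.sqrt(ev)*1000)
E
```

```text
t5 [ 293  190   69   72 3941] [328.90332403 224.9946714 ]
 ellipse [329.6 225.8] [71.9 73.6] [ 0.5266 -0.0087]
 fin [0.4232 0.0357] dir 112.3 [17.67326351 20.9562369 ]
t13 [ 288  201   73   73 4101] [323.98341868 236.68934406]
 ellipse [323.6 237.3] [72.7 73.5] [0.4965 0.0069]
 fin [0.4332 0.037 ] dir 155.1 [2.97278642 9.84492239]
t10 [ 288  201   73   73 4097] [324.00146449 236.64486209]
 ellipse [323.6 237.3] [72.7 73.5] [0.4966 0.0069]
 fin [0.4296 0.038 ] dir 149.3 [3.14809845 9.02499679]
```

```bash
python3 - <<'E'
from h import *
img=cv2.imread('pics/t13.png'); h=cv2.cvtColor(img,cv2.COLOR_BGR2HSV)
o=cv2.inRange(h,(0,0,120),(180,75,255)); m=np.zeros_like(o); m[183:272,393:482]=255; o&=m
o=cv2.morphologyEx(o,cv2.MORPH_OPEN,np.ones((3,3),np.uint8))
k,l,s,c=cv2.connectedComponentsWithStats(o); i=1+s[1:,4].argmax()
cs,_=cv2.findContours((l==i).astype(np.uint8),0,1); cs=max(cs,key=cv2.contourArea)
e=cv2.fitEllipse(cv2.convexHull(cs)); print(s[i],np.round(e[0],1),np.round(e[1],1),'dish',np.round(pix('top',*e[0],z=.026)[:2],4), 'px exp diam',172/ (1.56)*.62)
print('top0 fin at .058',pix('top',427.3,249.2,z=.058)[:2])
plan([.4336,.0402,.09],155)
E
```

```text
[ 400  193   71   68 3789] [435.1 226.5] [68.5 70.2] dish [ 0.5218 -0.2777] px exp diam 68.35897435897435
top0 fin at .058 [ 0.45806883 -0.24975801]
t 37.15 pos [0.449  0.2815 0.1371] yaw 156.4 F [ 0.3 -1.2 -0.1] w 0.0429 j [ 0.41  0.29 -0.27  1.01 -0.    0.82]
turn deg (tool) [0.  0.  1.4] shift cm after turn [ -8.81 -22.52   4.71]
```

arm_command([
  [[0, -1.5, 0, 0, 0, 1.4, 0], [-0.9, -2.5, 0, 0, 0, 0, 0], [-1.2, -3, 0, 0, 0, 0, 0], [-1.2, -3, 0, 0, 0, 0, 0], [-1.2, -3, 0, 0, 0, 0, 0], [-1.2, -3, 0, 0, 0, 0, 0], [-1.2, -3, 0, 0, 0, 0, 0], [-1.2, -2, 1, 0, 0, 0, 0], [-0.7, -1.5, 1.5, 0, 0, 0, 0], [0, 0, 1.2, 0, 0, 0, 0], [0, 0, 0, 0, 0, 0, 0], [0, 0, 0, 0, 0, 0, 0]],
])

```text
t: 38.15
position: [0.433, 0.0396, 0.0997]
tool_rot: [-0.685, -3.065, 0.0]
contact_force: [0.5, -0.3, 0.4]
gripper_width: 0.0428
grip_force: 0.0
```

```bash
python3 - <<'E'
from h import *
plan([.4336,.0402,.043],155)
E
```

```text
t 38.15 pos [0.433  0.0396 0.0997] yaw 154.8 F [ 0.5 -0.3  0.4] w 0.0428 j [-0.09  0.16 -0.55  0.86 -0.    0.35]
turn deg (tool) [-0.  -0.1 -0.2] shift cm after turn [-0.03  0.08  5.67]
```

arm_command([
  [[0, 0.1, 1.2, 0, 0, -0.2, 0], [0, 0, 1.3, 0, 0, 0, 0], [0, 0, 1.3, 0, 0, 0, 0], [0, 0, 1, 0, 0, 0, 0], [0, 0, 0.5, 0, 0, 0, 0], [0, 0, 0.2, 0, 0, 0, 0], [0, 0, 0, 0, 0, 0, 0], [0, 0, 0, 0, 0, 0, -1], [0, 0, 0, 0, 0, 0, -1], [0, 0, 0, 0, 0, 0, -1], [0, 0, 0, 0, 0, 0, -1], [0, 0, 0, 0, 0, 0, -1]],
])

```text
t: 39.15
position: [0.4341, 0.0408, 0.0456]
tool_rot: [0.681, 3.066, 0.0]
contact_force: [-1.4, 0.4, 5.2]
gripper_width: 0.0106
grip_force: 62.4
```

arm_command([
  [[0, 0, 0, 0, 0, 0, -1], [0, 0, -0.6, 0, 0, 0, -1], [0, 0, -1, 0, 0, 0, -1], [0, 0, -1, 0, 0, 0, -1], [0, 0, -1, 0, 0, 0, -1], [0, 0, -0.8, 0, 0, 0, -1], [0, 0, 0, 0, 0, 0, -1], [0, 0, 0, 0, 0, 0, -1]],
])

```text
t: 39.82
position: [0.4337, 0.0409, 0.0891]
tool_rot: [0.68, 3.067, 0.0]
contact_force: [0.2, 0.2, -2.4]
gripper_width: 0.0106
grip_force: 61.3
```

```bash
python3 - <<'E'
from h import *
plan([.4597,-.2495,.0905],155)
E
```

```text
t 39.82 pos [0.4337 0.0409 0.0891] yaw 155.0 F [ 0.2  0.2 -2.4] w 0.0106 j [-0.09  0.17 -0.57  0.83 -0.    0.35]
turn deg (tool) [ 0.  0. -0.] shift cm after turn [-14.63 -25.22  -0.14]
```

arm_command([
  [[-0.6, -1.1, 0, 0, 0, 0, -1], [-1.2, -2.1, 0, 0, 0, 0, -1], [-1.4, -2.4, 0, 0, 0, 0, -1], [-1.4, -2.4, 0, 0, 0, 0, -1], [-1.4, -2.4, 0, 0, 0, 0, -1], [-1.4, -2.4, 0, 0, 0, 0, -1], [-1.4, -2.4, 0, 0, 0, 0, -1], [-1.4, -2.4, 0, 0, 0, 0, -1], [-1.4, -2.4, 0, 0, 0, 0, -1], [-1.2, -2.2, 0, 0, 0, 0, -1], [-0.9, -1.6, 0, 0, 0, 0, -1], [-0.6, -1, 0, 0, 0, 0, -1]],
])

```text
t: 40.82
position: [0.4579, -0.2463, 0.088]
tool_rot: [-0.683, -3.065, 0.0]
contact_force: [0.5, 0.2, -3.2]
gripper_width: 0.0106
grip_force: 61.3
```

arm_command([
  [[0, 0, 0, 0, 0, 0, -1], [0, 0, 0, 0, 0, 0, -1]],
])

```text
t: 40.98
position: [0.4577, -0.244, 0.0882]
tool_rot: [-0.682, -3.065, -0.002]
contact_force: [0.5, 0.5, -2.9]
gripper_width: 0.0109
grip_force: 61.3
```

```bash
python3 - <<'E'
from h import *
plan([.4597,-.2495,.07],155)
E
```

```text
t 40.98 pos [ 0.4577 -0.244   0.0882] yaw 154.9 F [ 0.5  0.5 -2.9] w 0.0109 j [-0.64  0.32 -0.37  0.89  0.   -0.21]
turn deg (tool) [ 0.  -0.1 -0.1] shift cm after turn [-0.42 -0.41  1.82]
```

arm_command([
  [[-0.4, -0.4, 0, 0, 0, 0, -1], [0, 0, 0.8, 0, 0, 0, -1], [0, 0, 0.7, 0, 0, 0, -1], [0, 0, 0, 0, 0, 0, -1], [0, 0, 0, 0, 0, 0, -1]],
])

```text
t: 41.4
position: [0.4594, -0.2485, 0.073]
tool_rot: [-0.679, -3.065, -0.002]
contact_force: [0.3, 0.2, -2.1]
gripper_width: 0.0102
grip_force: 61.3
```

```bash
python3 - <<'E'
from h import *
plan([.4597,-.2495,.0596],155)
im2,d=snap('scene','s14')
# symmetric clearance check: project circle of lid skirt & dish rim, save crop
E
```

```text
t 41.4 pos [ 0.4594 -0.2485  0.073 ] yaw 155.0 F [ 0.3  0.2 -2.1] w 0.0102 j [-0.65  0.34 -0.38  0.85 -0.   -0.21]
turn deg (tool) [ 0.  -0.1  0. ] shift cm after turn [-0.07 -0.08  1.34]
```

Lower slowly and watch the force and height.

arm_command([
  [[-0.05, -0.07, 0.2, 0, 0, 0, -1], [0, 0, 0.3, 0, 0, 0, -1], [0, 0, 0.2, 0, 0, 0, -1], [0, 0, 0, 0, 0, 0, -1]],
])

```text
t: 41.78
position: [0.4609, -0.2512, 0.0691]
tool_rot: [0.68, 3.065, -0.002]
contact_force: [-4.7, 1.7, 14.5]
gripper_width: 0.0103
grip_force: 63.7
```

arm_command([
  [[0, 0, 0.2, 0, 0, 0, -1], [0, 0, 0.2, 0, 0, 0, -1], [0, 0, 0, 0, 0, 0, -1]],
])

```text
t: 42.03
position: [0.4618, -0.2524, 0.0675]
tool_rot: [0.68, 3.062, -0.006]
contact_force: [-7.8, 0.5, 29.2]
gripper_width: 0.0106
grip_force: 69.2
```

```bash
python3 - <<'E'
from h import *
s=st(); print('M',np.round(s['moment'],3))
im2,d=snap('scene','s15')
im,dt=snap('top','t15')
E
```

```text
t 42.03 p [ 0.4618 -0.2524  0.0675] rot [ 0.68   3.062 -0.006] F [-7.8  0.5 29.2] w 0.0106 g 69.2
R
 [[-0.906  0.423  0.004]
 [ 0.423  0.906 -0.005]
 [-0.006 -0.003 -1.   ]]
M [1.014 1.638 0.094]
```

arm_command([
  [[0, 0, -0.3, 0, 0, 0, -1], [0, 0, -0.4, 0, 0, 0, -1], [0, 0, -0.3, 0, 0, 0, -1], [0, 0, 0, 0, 0, 0, -1], [0, 0, 0, 0, 0, 0, -1]],
])

```text
t: 42.55
position: [0.4602, -0.2504, 0.0727]
tool_rot: [-0.68, -3.067, -0.0]
contact_force: [0.1, -0.2, -2.1]
gripper_width: 0.0103
grip_force: 62.1
```

```bash
python3 - <<'E'
from h import *
s=st(); print('M',np.round(s['moment'],3))
im,dt=snap('top','t16')
img=cv2.cvtColor(im,cv2.COLOR_RGB2HSV)
# lid plate visible? print low-saturation edge of lid at left/far side: rows along direction
im2,d=snap('scene','s16')
for n in('s14','s16'):
    x=cv2.imread(f'pics/{n}.png'); h=cv2.cvtColor(x,cv2.COLOR_BGR2HSV)
    o=cv2.inRange(h,(0,0,150),(180,60,255)); m=np.zeros_like(o); m[180:260,155:262]=255; o&=m
    k,l,st_,c=cv2.connectedComponentsWithStats(o); i=1+st_[1:,4].argmax(); print(n,st_[i],c[i])
E
```

```text
t 42.55 p [ 0.4602 -0.2504  0.0727] rot [-0.68  -3.067 -0.   ] F [ 0.1 -0.2 -2.1] w 0.0103 g 62.1
R
 [[-0.906  0.423 -0.   ]
 [ 0.423  0.906  0.   ]
 [ 0.    -0.    -1.   ]]
M [ 0.055  0.217 -0.022]
s14 [ 171  189   73   52 2881] [207.56508157 215.21416175]
s16 [ 171  190   72   51 2830] [207.55123675 215.59929329]
```

The moment says the contact is under the fin-side edge, so the lid sits too far from the fin side. Shifting 3.5 mm towards the fin and retrying.

arm_command([
  [[0.35, 0, 0, 0, 0, 0, -1], [0, 0, 0.2, 0, 0, 0, -1], [0, 0, 0.2, 0, 0, 0, -1], [0, 0, 0.2, 0, 0, 0, -1], [0, 0, 0, 0, 0, 0, -1]],
])

```text
t: 43.07
position: [0.4573, -0.2491, 0.067]
tool_rot: [0.68, 3.066, 0.0]
contact_force: [-1.6, 0.9, 3.5]
gripper_width: 0.0104
grip_force: 62.9
```

```bash
python3 - <<'E'
from h import *
s=st(); print('M',np.round(s['moment'],3))
E
```

```text
t 43.07 p [ 0.4573 -0.2491  0.067 ] rot [0.68  3.066 0.   ] F [-1.6  0.9  3.5] w 0.0104 g 62.9
R
 [[-0.906  0.423  0.001]
 [ 0.423  0.906 -0.   ]
 [-0.001  0.    -1.   ]]
M [ 0.237 -0.055  0.061]
```

Now the contact is on the +y side. Nudging about 2 mm in +y.

arm_command([
  [[0, 0, -0.2, 0, 0, 0, -1], [0.08, 0.2, 0, 0, 0, 0, -1], [0, 0, 0.2, 0, 0, 0, -1], [0, 0, 0.2, 0, 0, 0, -1], [0, 0, 0, 0, 0, 0, -1]],
])

```text
t: 43.48
position: [0.4577, -0.2469, 0.065]
tool_rot: [0.68, 3.066, 0.0]
contact_force: [-0.2, 0.3, 2.8]
gripper_width: 0.0105
grip_force: 62.7
```

```bash
python3 - <<'E'
from h import *
s=st(); print('M',np.round(s['moment'],3))
E
```

```text
t 43.48 p [ 0.4577 -0.2469  0.065 ] rot [0.68  3.066 0.   ] F [-0.2  0.3  2.8] w 0.0105 g 62.7
R
 [[-0.906  0.423  0.001]
 [ 0.423  0.906 -0.   ]
 [-0.001  0.    -1.   ]]
M [ 0.01  -0.525 -0.066]
```

arm_command([
  [[0, 0, 0.2, 0, 0, 0, -1], [0, 0, 0.1, 0, 0, 0, -1], [0, 0, 0, 0, 0, 0, -1]],
])

```text
t: 43.73
position: [0.4582, -0.2467, 0.0617]
tool_rot: [0.679, 3.066, 0.001]
contact_force: [4.9, 1.0, -0.6]
gripper_width: 0.0104
grip_force: 62.0
```

```bash
python3 - <<'E'
from h import *
s=st(); print('M',np.round(s['moment'],3))
im2,d=snap('scene','s17')
u,v=proj('scene',[.523,-.279,.03]); print(u,v)
# depth-derived height of lid rim points visible in scene
for a in range(0,360,30):
    p=np.array([.523+.088*np.cos(np.radians(a)),-.279+.088*np.sin(np.radians(a)),.032]); x,y=proj('scene',p); x,y=int(round(x)),int(round(y)); q=pix('scene',x,y,d=d[y,x]); print(a,np.round(q,3))
E
```

```text
t 43.73 p [ 0.4582 -0.2467  0.0617] rot [6.790e-01 3.066e+00 1.000e-03] F [ 4.9  1.  -0.6] w 0.0104 g 62.0
R
 [[-0.907  0.422  0.002]
 [ 0.422  0.907  0.   ]
 [-0.001  0.001 -1.   ]]
M [ 0.187 -1.048  0.295]
208.34361627107086 211.67592201829726
0 [ 0.617 -0.274  0.038]
30 [ 0.605 -0.23   0.038]
60 [ 0.574 -0.197  0.039]
90 [ 0.529 -0.186  0.037]
120 [ 0.484 -0.2    0.037]
150 [ 0.45  -0.233  0.033]
180 [ 0.477 -0.247  0.063]
210 [ 0.451 -0.319  0.035]
240 [ 0.477 -0.355  0.032]
270 [ 0.529 -0.361  0.036]
300 [ 0.571 -0.35   0.035]
330 [ 0.606 -0.315  0.039]
```

The skirt is dropping over the rim at z .0617. Pressing the last 2 mm.

arm_command([
  [[0, 0, 0.1, 0, 0, 0, -1], [0, 0, 0.1, 0, 0, 0, -1], [0, 0, 0, 0, 0, 0, -1]],
])

```text
t: 44.03
position: [0.4582, -0.2467, 0.0603]
tool_rot: [0.679, 3.066, 0.001]
contact_force: [4.9, 2.4, 1.9]
gripper_width: 0.0108
grip_force: 62.3
```

```bash
python3 - <<'E'
from h import *
s=st(); print('M',np.round(s['moment'],3))
E
```

```text
t 44.03 p [ 0.4582 -0.2467  0.0603] rot [6.790e-01 3.066e+00 1.000e-03] F [4.9 2.4 1.9] w 0.0108 g 62.3
R
 [[-0.906  0.422  0.002]
 [ 0.422  0.906  0.   ]
 [-0.002  0.001 -1.   ]]
M [ 0.378 -1.097  0.258]
```

arm_command([
  [[-0.1, 0.05, 0.1, 0, 0, 0, -1], [0, 0, 0, 0, 0, 0, -0.4], [0, 0, 0, 0, 0, 0, 0], [0, 0, 0, 0, 0, 0, 0], [0, 0, 0, 0, 0, 0, 0], [0, 0, -1, 0, 0, 0, 0], [0, 0, -2, 0, 0, 0, 0], [0, 0, -3, 0, 0, 0, 0], [0, 0, -3, 0, 0, 0, 0]],
])

```text
t: 44.78
position: [0.4574, -0.2463, 0.1497]
tool_rot: [-0.68, -3.064, -0.001]
contact_force: [1.0, -0.9, 0.1]
gripper_width: 0.0427
grip_force: 0.0
```

arm_command([
  [[0, 2.5, 0, 0, 0, 0, 0], [0.5, 3, 0, 0, 0, 0, 0], [0.5, 3, 0, 0, 0, 0, 0], [0.5, 3, 0, 0, 0, 0, 0], [0.5, 3, 0, 0, 0, 0, 0], [0.5, 3, 0, 0, 0, 0, 0], [0.5, 2, 0, 0, 0, 0, 0], [0, 0, 0, 0, 0, 0, 0], [0, 0, 0, 0, 0, 0, 0]],
])

```text
t: 45.53
position: [0.5137, -0.0566, 0.1495]
tool_rot: [0.677, 3.068, -0.001]
contact_force: [-0.1, -0.5, 0.4]
gripper_width: 0.0428
grip_force: 0.0
```

```bash
python3 - <<'E'
from h import *
s=state(); print(s['t'],s['position'],s['contact_force'])
im,dt=snap('top','t18'); im2,ds=snap('scene','s18')
d0=np.load('pics/top0_d.npy'); s0=np.load('pics/scene0_d.npy')
C=np.array([.5235,-.279])
for a in range(0,360,45):
  for r in(.05,.08):
    p=np.array([*(C+r*np.array([np.cos(np.radians(a)),np.sin(np.radians(a))])),.032]); x,y=map(lambda t:int(round(t)),proj('top',p))
    x2,y2=map(lambda t:int(round(t)),proj('scene',p))
    md=lambda D,x,y:np.median(D[y-2:y+3,x-2:x+3])
    print(a,r,'top dd mm',round((md(dt,x,y)-md(d0,x,y))*1000,1),'scene',round((md(ds,x2,y2)-md(s0,x2,y2))*1000,1))
for n in('top0','t18'):
    h=cv2.cvtColor(cv2.imread(f'pics/{n}.png'),cv2.COLOR_BGR2HSV); o=cv2.inRange(h,(0,0,130),(180,75,255)); m=np.zeros_like(o); m[183:272,393:482]=255; o&=m
    o=cv2.morphologyEx(o,cv2.MORPH_OPEN,np.ones((3,3),np.uint8)); k,l,st_,c=cv2.connectedComponentsWithStats(o); i=1+st_[1:,4].argmax()
    cs,_=cv2.findContours((l==i).astype(np.uint8),0,1); e=cv2.fitEllipse(cv2.convexHull(max(cs,key=cv2.contourArea))); print(n,np.round(e[0],1),np.round(e[1],1),pix('top',*e[0],z=.03)[:2])
    o=cv2.inRange(h,(4,165,200),(16,255,255)); o[:180]=0;o[280:]=0;o[:,:390]=0;o[:,490:]=0; M=cv2.moments(o,True); print('fin',M['m10']/max(M['m00'],1),M['m01']/max(M['m00'],1))
E
```

```text
45.5333 [ 0.51369611 -0.05660352  0.14946604] [-0.13583803 -0.50040912  0.4199967 ]
0 0.05 top dd mm -1.6 scene -0.9
0 0.08 top dd mm -1.6 scene 0.9
45 0.05 top dd mm 1.2 scene -0.9
45 0.08 top dd mm 1.0 scene -0.2
90 0.05 top dd mm 2.1 scene -1.9
90 0.08 top dd mm -0.7 scene 1.0
135 0.05 top dd mm 0.6 scene -1.8
135 0.08 top dd mm -0.2 scene 1.1
180 0.05 top dd mm 0.8 scene 0.9
180 0.08 top dd mm 3.8 scene 1.9
225 0.05 top dd mm 0.4 scene 0.1
225 0.08 top dd mm -0.5 scene -2.7
270 0.05 top dd mm -0.7 scene -0.6
270 0.08 top dd mm 1.0 scene -1.2
315 0.05 top dd mm -0.2 scene -0.1
315 0.08 top dd mm -1.1 scene 2.8
top0 [436.  225.7] [72.4 75. ] [ 0.52307186 -0.27911396]
fin 427.27272727272725 249.20454545454547
t18 [436.1 226.2] [72.3 75.2] [ 0.52177901 -0.27928058]
fin 426.28205128205127 249.69230769230768
```

The lid's depths match the initial seated picture to within noise, and its centre is within about 1.3 mm of where it started. Handing in.

```bash
python3 -c "
from bench import *
print(close_job())"
```

```text
the job is handed in; nothing more can be done
None
```

I've handed the job in, with no verdict returned: both bars are home in the case, the dial mark is at the stud, and the lid is flat on the dish about 1 mm from where it started; it had been knocked about 3 cm on the mat, and seating it took two small nudges.

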